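Jack up the centrifuge slab

TASK

The stone slab under the centrifuge is to get new feet on its right-hand side. Fit the taller of the two spacer rings over the short spigot on top of the lever jack until it sits on the shoulder, let go of it, stand the jack upright on the bench with the spacer directly below the bolt in the slab's steel lug, then push the jack's handle all the way down and finish still holding it down, so that the jack alone carries the slab's raised side. Do not shove the slab out of place or lean on it, and leave the other things on the bench where they are.

Things in the scene. Friction and masses are not known exactly. Their poses are not given: they have to be found in the camera images.
- slab: Grey stone slab, 250 x 250 x 40 mm, heavy (6 kg and more, a mini centrifuge is fixed on it), on four rubber feet: underside 46 mm, top 86 mm above the bench; the centrifuge's top is at 202 mm. Origin on the bench under the slab's middle, z up; its -y axis points out of the side that bears the lug (the robot's right). It can be slid and tilted.
- lift_point (a point): Lift point: in the underside of the slab's flat steel lug (50 mm wide, 6 mm thick), 86 mm above the bench, 32 mm outside the slab's -y side; the lug ends 25 mm farther out. A dark bolt marks it: hex head on top of the lug, 10 mm pin below, which ends 80 mm above the bench and enters the spacer's bore. Lifting here takes 20 to 35 N at the ram and draws the point up to 5 mm towards the slab.
- jack: Loose grey lever jack, 0.73 kg. Origin on the bench under its ram; x its long axis, z up, handle to -x. Base plate 60 mm wide, 8 mm thick, from +28 to -130 mm in x; it fits under the slab. Ram: shoulder disc 40 mm wide, its top 48 mm up with the handle up; on it a spigot, 20 mm diameter, 12 mm tall, top chamfered. It rises 45.5 mm per rad of the handle, 23.7 mm at most.
- jack_cheeks (a point): Where to grasp the jack: middle of its two upright side cheeks, 69.5 mm behind the ram (jack -x), 55 mm above the bench; x, z as the jack's. Over the cheeks it is 40 mm wide (along y); at this height they are 46 mm long; they reach up to 72 mm. The lever runs between them and rises behind them at 23 degrees (to about 85 mm above the bench 45 mm behind this point).
- ram_shoulder (a point): Middle of the ram's shoulder disc at the foot of the spigot, on the ram's axis; moves with the ram; z up. The spacer's underside rests at this height, so its top is 74 mm above the bench with the tall spacer on and the handle up, 6 mm below the bolt's pin.
- handle_grip (a point): Point on the axis of the handle's ribbed rubber grip (20 mm thick), 160 mm from the hinge, 20 mm from the handle's end. Handle up: 111 mm above the bench, 193 mm behind the ram (jack -x); handle fully down: about 30 mm above the bench, 205 mm behind the ram.
- jack_lever (a joint): Angle of the jack's handle, rad: 0 up (23 degrees above level), grows as it is pressed down, 0.52 at the lower stop (7 degrees below level). Hinge 46 mm behind the ram, 49 mm above the bench. A spring brings it back up (1 to 2 N at the grip) and nothing locks it. With the tall spacer on, the pin enters the bore at about 0.13, the load comes on at 0.26 and takes 6 to 12 N at the grip.
- tall_spacer_center (a point): Middle (half-way up) of the taller spacer, a loose plain aluminium ring lying flat: outside diameter 44 mm, bore 23 mm, 26 mm tall, 80 g. On the spigot its middle is 13 mm above the shoulder.
- short_spacer_center (a point): Middle (half-way up) of the shorter spacer, of the same diameters but 13 mm tall, lying flat nearby. Too short for this job; it may lie in either of the two places.
- new_foot_1: Spare rubber foot (32 mm diameter, threaded stem up, 36 mm tall) standing on the bench, not to be used now. Origin at its underside.
- new_foot_2: The second spare rubber foot, the same.
- marker: Marker pen lying on the bench in front of the slab (at the front left), 140 mm long, 15 mm thick. Origin at its underside.
- tape_roll: Roll of tape lying flat at the front right, 64 mm diameter, 18 mm tall. Origin at its underside.
- petri_dish: Petri dish lying at the front right, 63 mm diameter, 15 mm tall. Origin at its underside.
Things that resemble listed ones, but are neither listed nor needed, are in the scene too. Leave any orange or yellow look-alike of the part that bears tall_spacer_center alone.

How it is judged:
On the way, in this order (a step that is already met when the one before it is completed fails the run):
1. the tall spacer sits on the jack's shoulder, round the spigot, and is let go (z of tall_spacer_center in the frame of ram_shoulder below 0.0155 m and horizontal distance between tall_spacer_center and ram_shoulder below 0.004 m and angle between tall_spacer_center's own z axis and vertical below 0.1 rad and contact force between the fingers and tall_spacer below 0.1 N), for 0.2 s.
2. the jack stands upright on the bench, handle up, with the spacer below the bolt in the lug (horizontal distance between tall_spacer_center and lift_point below 0.009 m and z of tall_spacer_center in the frame of ram_shoulder below 0.0155 m and height (world z) of jack below 0.003 m and angle between jack's own z axis and vertical below 0.05 rad and value of joint jack_lever below 0.22 rad), for 0.2 s.
At the end, for the whole second after the job is handed in: The robot presses the jack's handle (over 1.5 N) to within 0.07 rad of its lower stop; the lift point is still, over 94 mm above the bench (8 mm up), borne with over 8 N by the tall spacer seated on the ram within 10 mm of the bolt's axis; jack upright on the bench; slab untouched by the robot (value of joint jack_lever above 0.45 rad and height (world z) of lift_point above 0.094 m and horizontal distance between tall_spacer_center and ram_shoulder below 0.004 m and z of tall_spacer_center in the frame of ram_shoulder below 0.0155 m and horizontal distance between tall_spacer_center and lift_point below 0.01 m and contact force between tall_spacer and slab above 8 N and contact force between any of the fingers, the arm and jack above 1.5 N and contact force between each of the arm, the fingers and slab below 0.5 N and height (world z) of jack below 0.004 m and angle between jack's own z axis and vertical below 0.06 rad and linear speed of slab below 0.02 m/s); the arm keeps its last pose, push and grip.
It fails at once if the slab is shoved more than 25 mm (distance of slab from where it was at the start of the episode above 0.025 m).
It fails at once if the robot leans on the slab (contact force between any of the arm, the fingers and slab above 15 N).
It fails at once if another thing on the bench is moved more than 30 mm (distance of any of short_spacer_center, new_foot_1, new_foot_2, marker, tape_roll, petri_dish from where it was at the start of the episode above 0.03 m).
It also fails if it takes over 64 s, if anything falls off the work surface, if the arm or the gripper's body presses on something with over 40 N, if the wrist force passes 120 N, or if a joint passes its speed limit or range.

ROBOT

A 6-joint arm with a two-finger parallel gripper is mounted at the origin on a cart in front of the work surface, level with it; the furniture and walls round the work are solid. World frame = base frame: x ahead of the robot, y to its left, z up, the work surface at z = 0. Lengths are in m, angles in rad, forces in N, time in s.
With the tool pointing down it reaches from about 0.35 to 0.775 m from the base axis. Payload 5.5 kg.
Tool frame: the origin (TCP) lies at the very end of the fingers, on their centre line; the grasp point (between the pads) lies 19 mm behind it; x points along the fingers, y is the direction in which the jaws open and shut, and the axes are right-handed (so a half turn about x gives the same grasp; the last joint's range is limited). The gripper opens to 85 mm and grips with 20 to 120 N. Pads are 22 mm wide; open, the fingers measure 114 mm over their backs; the gripper's body (76 mm by 85 mm) begins 54 mm behind the grasp point. The pads swing forward as they close: fully open they stand 13 mm farther back than shut.
Start: joints at [-1.291, 0.313, 0.046, 1.304, 0, 1.431], TCP at [0.234, -0.525, 0.231] pointing down, gripper open.
Joint ranges: [-2.76, 2.76], [-0.86, 1.69], [-1.03, 1.26], [-2.2, 2.34], [-1.47, 1.5], [-3.14, 3.14]. Speed limits (rad/s): [2.57, 2.57, 3.14, 3.14, 3.14, 3.14].

INTERFACE

Orientations are given as a unit quaternion [w, x, y, z].
In Python, from workcell import env gives the robot as it stands.
- The arm moves only by the tool servo_tool, never from a script. Its argument "increments" is a list of rows, each an object with "offset": the shift along the tool's x, y, z in cm, a list of three; "yaw": the turn about the tool's x in degrees. In form: [{"offset": [x, y, z], "yaw": yaw}, ...]. A call has exactly 8 rows; each row is the pose to reach, as a shift and turn from the pose commanded when the call began, along the tool's axes at that moment; what a row does not reach only later rows make up. A row lasts 1/10 s, in which the tool goes at most 50 mm and 8.59 degrees, less where a joint would pass 70% of its speed; a pose out of reach is approached as far as the arm can. A call with a gripper value outside its range is refused whole. "claw" is the opening, from 0 (shut) to 1 (fully open), set as the call begins (left out, the last holds). The fingers move at their own pace and stop on an object; "force" is the grip in N (left out, the last holds). Time passes only in rows, so rows that repeat a pose let the fingers close, or fill a call up. It gives the time, the measured TCP pose, the force and the opening at its end, in the units of the state.
- env.get_state(): the state, without advancing time (a new reading comes with each control period).
- env.read_camera(name): name is "side" or "top"; returns (picture, depth): 384x512x3 uint8, red, green, blue; 384x512 float32, m along the optical axis (not along the pixel's ray), 0 where there is no reading.
- env.camera_model(name): a dict with "vertical_fov" (degrees; the focal length in pixels is half the picture's height over the tangent of half this angle, whatever the lens; pixels are square), "cx", "cy" (the principal point, pixels), "world_from_camera" (4x4, takes a point from camera to world coordinates). Camera axes: x right, y up, looking along -z (the intrinsics and any distortion apply to the point x, -y, -z); pixel columns grow to the right and rows downward; lengths in m; the calibration is good to about 2 mm. A picture is of the moment at which its call begins. camera_model takes no time and is no camera call.
- env.hand_in(): hands the job in, once; it reports no verdict.
The state is a dict: "clock": time; "joint_pos": joint angles; "qvel": joint speeds; "tau": joint torques, N m; "tcp_pos": TCP position; "orientation": TCP orientation; "wrist_force": force on the tool from outside, world axes, zero at the start; "ft_torque": the same for the moment, N m; "finger_gap": finger opening in m.
Only numpy, scipy, OpenCV 4.12 (cv2) and the standard library are available. Lean on these libraries where they do the work, as an engineer would, in place of code of your own. Each camera call takes 0.05 s, during which the arm holds its last target.

## Working session

There is one attempt and no reset: what is moved stays moved. The work goes in short steps, Python scripts to look and compute and a tool call to move; the robot and the scene stay as the last step left them, time stands still between calls to the robot, and variables do not carry over. Pictures are saved under pics/ and viewed, and the job is handed in when it is done.

Besides the shell and the picture viewer there is one more tool, called after "Call:" by a JSON object that holds its "api" and its "payload". servo_tool: Moves the arm, as the interface text tells. Its arguments: {"type":"object","properties":{"increments":{"type":"array","items":{"type":"object","properties":{"offset":{"type":"array","items":{"type":"number"}},"yaw":{"type":"number"}}}},"claw":{"type":"number"},"force":{"type":"number"}},"required":["increments"]}

```bash
ls; mkdir -p pics
cat > h.py <<'E'
import numpy as np,cv2
from workcell import env
def grab(tag):
    for n in("side","top"):
        p,d=env.read_camera(n); cv2.imwrite(f"pics/{tag}_{n}.png",p[:,:,::-1]); np.savez(f"pics/{tag}_{n}.npz",p=p,d=d)
def load(tag,n):
    z=np.load(f"pics/{tag}_{n}.npz"); return z['p'],z['d']
def model(n):
    m=env.camera_model(n); return m
def f(m): return 192/np.tan(np.radians(m['vertical_fov'])/2)
E
python3 - <<'E'
from h import *
grab("a")
for n in("side","top"):
    m=model(n);print(n,{k:(np.round(v,4).tolist() if not isinstance(v,str) else v) for k,v in m.items()},f(m))
print(env.get_state())
E
```

```text
pics
side {'vertical_fov': 49.6245, 'cx': 256.9186, 'cy': 193.0292, 'world_from_camera': [[0.9697, 0.1519, -0.1913, 0.2938], [-0.2438, 0.5515, -0.7978, -1.0213], [-0.0157, 0.8202, 0.5718, 0.7511], [0.0, 0.0, 0.0, 1.0]]} 415.2926368540405
top {'vertical_fov': 42.4197, 'cx': 257.5809, 'cy': 199.6691, 'world_from_camera': [[-0.018, 0.9918, -0.1263, 0.3297], [-0.9997, -0.0203, -0.0168, -0.1008], [-0.0192, 0.1259, 0.9919, 1.4563], [0.0, 0.0, 0.0, 1.0]]} 494.7529623156422
{'clock': 0.1, 'joint_pos': array([-1.29059959e+00,  3.13955053e-01,  4.51184792e-02,  1.30362194e+00,
       -2.43533327e-05,  1.43120592e+00]), 'qvel': array([ 0.00036688, -0.00237989,  0.00405323,  0.00096145, -0.00125425,
        0.00094595]), 'tau': array([ 5.00364607e-03, -4.81722522e+01,  2.99245852e+01,  1.26974474e-02,
       -3.48944020e-07, -4.39057558e-06]), 'tcp_pos': array([ 0.23421349, -0.5246411 ,  0.23049171]), 'orientation': array([-0.14674414, -0.69153787, -0.14791538,  0.69163761]), 'wrist_force': array([0.6779256 , 0.33552725, 0.57192291]), 'ft_torque': array([ 0.01197987,  0.02328525, -0.02399501]), 'finger_gap': 0.08555571299372065}
```

View pics/a_side.png

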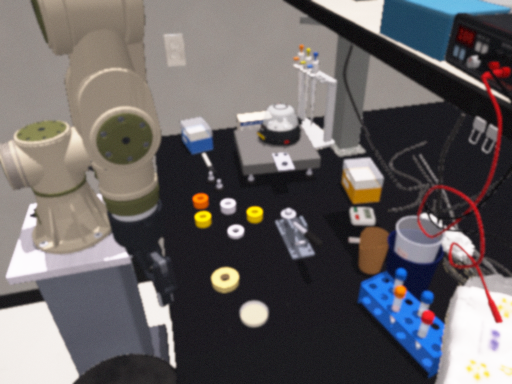

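View pics/a_top.png

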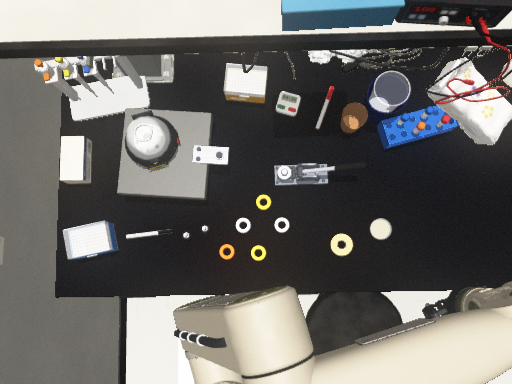

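```bash
cat >> h.py <<'E'
def pt(n,u,v,d):
    m=model(n);F=f(m);c=np.array([(u-m['cx'])/F*d,-(v-m['cy'])/F*d,-d,1]);return (m['world_from_camera']@c)[:3]
def ray(n,u,v,z):
    m=model(n);F=f(m);T=m['world_from_camera'];r=T[:3,:3]@np.array([(u-m['cx'])/F,-(v-m['cy'])/F,-1]);o=T[:3,3];return o+r*(z-o[2])/r[2]
def proj(n,P):
    m=model(n);F=f(m);c=np.linalg.inv(m['world_from_camera'])@np.append(P,1);return np.array([m['cx']+F*c[0]/-c[2],m['cy']-F*c[1]/-c[2]])
def cloud(n,d):
    m=model(n);F=f(m);v,u=np.mgrid[:384,:512];c=np.stack([(u-m['cx'])/F*d,-(v-m['cy'])/F*d,-d,np.ones_like(d)],-1);return (c@m['world_from_camera'].T)[...,:3]
E
python3 - <<'E'
from h import *
for n,bx in(("side",(180,140,330,270)),("top",(180,130,380,270))):
    p,d=load("a",n);x0,y0,x1,y1=bx
    c=cv2.resize(p[y0:y1,x0:x1],None,fx=4 if n=="top" else 4.5,fy=4 if n=="top" else 4.5,interpolation=cv2.INTER_CUBIC);cv2.imwrite(f"pics/a_{n}_crop.png",c[:,:,::-1])
    print(n)
    C=cloud(n,d)
    hsv=cv2.cvtColor(p,cv2.COLOR_RGB2HSV)
    m=((hsv[...,2]>110)).astype(np.uint8)
    m[:y0]=0;m[y1:]=0;m[:,:x0]=0;m[:,x1:]=0
    k,l,s,ce=cv2.connectedComponentsWithStats(m)
    for i in range(1,k):
        if s[i,4]<20: continue
        q=C[(l==i)&(d>0)]
        print(ce[i].round(1),s[i].tolist(),p[l==i].mean(0).round(),'med',np.median(q,0).round(4),'z90',np.percentile(q[:,2],[5,50,90]).round(4))
E
```

```text
side
[200.1 147.9] [183, 140, 30, 27, 376] [ 76. 103. 150.] med [0.4121 0.3401 0.0195] z90 [-0.0007  0.0195  0.0434]
[279.5 152.7] [237, 140, 93, 31, 1789] [167. 159. 160.] med [0.6308 0.1148 0.0852] z90 [0.0111 0.0852 0.0908]
[210.6 175.4] [209, 171, 5, 9, 35] [138. 133. 142.] med [0.4157 0.1283 0.0187] z90 [-0.001   0.0187  0.0333]
[218.8 183.5] [217, 179, 5, 9, 37] [143. 137. 147.] med [0.4335 0.0746 0.0183] z90 [-0.0029  0.0183  0.0331]
[200.4 200.4] [192, 193, 17, 16, 230] [211.  97.   3.] med [0.3648 0.0052 0.0167] z90 [-0.002   0.0167  0.0257]
[227.7 205.4] [220, 198, 16, 16, 223] [199. 191. 199.] med [ 0.4402 -0.0421  0.0179] z90 [-0.0013  0.0179  0.0256]
[254.3 213.9] [246, 206, 17, 17, 247] [213. 184.   1.] med [ 0.5065 -0.1018  0.017 ] z90 [-0.0022  0.017   0.0256]
[294.6 233.4] [275, 208, 39, 51, 875] [146. 146. 159.] med [ 0.5861 -0.2291  0.0096] z90 [0.001  0.0096 0.0701]
[202.7 218.6] [194, 210, 18, 18, 258] [212. 182.   2.] med [ 0.3594 -0.0852  0.0165] z90 [-0.002   0.0165  0.0256]
[235.4 230.9] [227, 224, 18, 15, 212] [204. 196. 204.] med [ 0.4402 -0.1435  0.0085] z
[... 782 characters left out ...]
144   0.0126] z90 [0.0011 0.0126 0.0173]
[375.3 228.5] [370, 218, 10, 22, 167] [229. 224. 206.] med [ 0.4229 -0.4172  0.0153] z90 [0.01   0.0153 0.0194]
[204.4 227.9] [202, 225, 6, 7, 31] [206. 204. 206.] med [0.4321 0.0788 0.0205] z90 [0.0123 0.0205 0.0376]
[185.6 234.6] [183, 232, 6, 6, 30] [205. 203. 207.] med [0.4135 0.1329 0.0214] z90 [0.0139 0.0214 0.0407]
[341.2 244.3] [330, 233, 23, 23, 364] [236. 228. 176.] med [ 0.3784 -0.3164  0.0184] z90 [0.0112 0.0184 0.0228]
[226.5 251.3] [219, 244, 16, 16, 159] [230. 158.  67.] med [0.3643 0.0167 0.0264] z90 [0.0007 0.0264 0.0309]
[258.  252.5] [251, 245, 15, 16, 154] [234. 224.  92.] med [ 0.3596 -0.0748  0.0261] z90 [-0.0003  0.0261  0.0302]
```

View pics/a_side_crop.png

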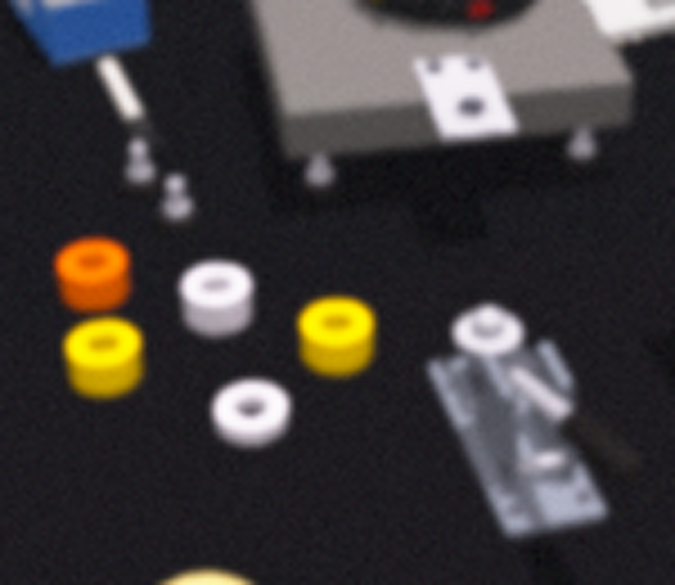

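View pics/a_top_crop.png

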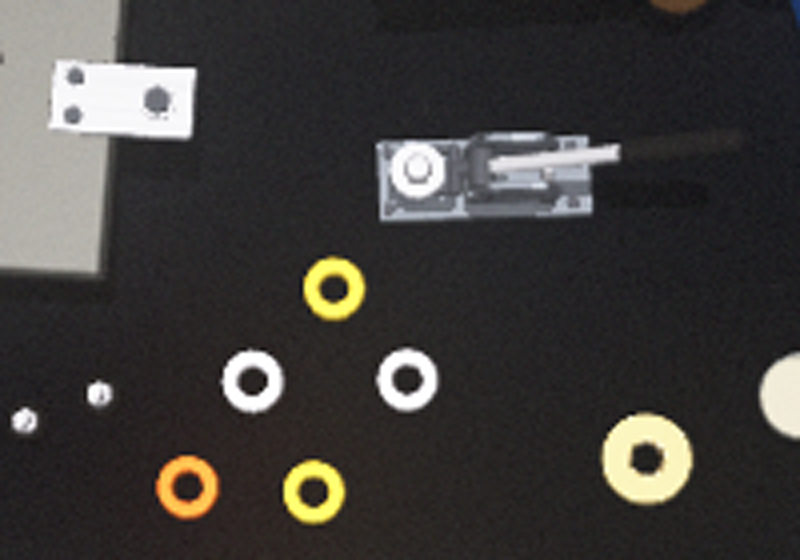

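Run:
```python
from h import *
for n,R in(("top",{"tall":(228,210,30,30,.026),"short":(266,210,30,30,.013)}),("side",{"tall":(214,192,28,26,.026),"short":(221,217,30,26,.013)})):
    p,d=load("a",n)
    for k,(x,y,w,h,z) in R.items():
        S=8;c=cv2.resize(p[y:y+h,x:x+w],None,fx=S,fy=S,interpolation=cv2.INTER_CUBIC).astype(float).mean(2)
        b=(c>120).astype(np.uint8)
        cs,hi=cv2.findContours(b,cv2.RETR_CCOMP,cv2.CHAIN_APPROX_NONE)
        for i,q in enumerate(cs):
            if len(q)<60: continue
            e=cv2.fitEllipse(q);u=(e[0][0]+.5)/S-.5+x;v=(e[0][1]+.5)/S-.5+y
            print(n,k,'hole' if hi[0][i][3]>=0 else 'outer',round(u,2),round(v,2),np.round(np.array(e[1])/S,2),ray(n,u,v,z).round(4))
p,d=load("a","top")
c=cv2.resize(p[140:200,180:380],None,fx=4,fy=4,interpolation=cv2.INTER_CUBIC)
c1=cv2.resize(p[150:200,265:345],None,fx=10,fy=10,interpolation=cv2.INTER_CUBIC);cv2.imwrite("pics/jack_top.png",c1[:,:,::-1])
p,d=load("a","side")
c1=cv2.resize(p[200:265,265:335],None,fx=9,fy=9,interpolation=cv2.INTER_CUBIC);cv2.imwrite("pics/jack_side.png",c1[:,:,::-1])
from scipy.spatial.transform import Rotation as Ro
q=env.get_state()['orientation'];print(Ro.from_quat(np.roll(q,-1)).as_matrix().round(4))
```

```text
top tall outer 242.7 224.84 [15.28 15.55] [ 0.4392 -0.0322  0.026 ]
top tall hole 242.73 224.89 [7.02 7.47] [ 0.439  -0.0322  0.026 ]
top short outer 281.39 224.47 [15.15 15.49] [ 0.439  -0.1446  0.013 ]
top short hole 281.39 224.46 [7.09 7.43] [ 0.4391 -0.1446  0.013 ]
side tall outer 227.76 205.36 [16.29 16.58] [ 0.4385 -0.0482  0.026 ]
side short outer 235.37 230.88 [14.28 17.4 ] [ 0.4391 -0.1524  0.013 ]
[[-5.000e-04  4.076e-01 -9.132e-01]
 [ 1.600e-03 -9.132e-01 -4.076e-01]
 [-1.000e+00 -1.600e-03 -2.000e-04]]
```

View pics/jack_top.png

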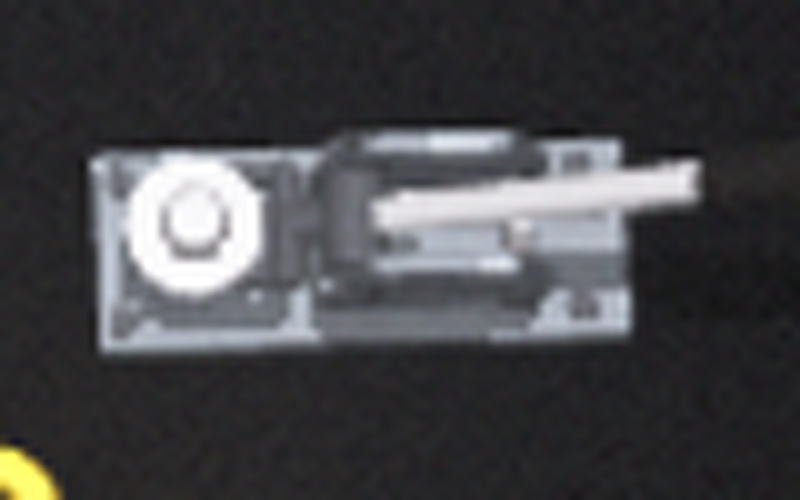

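View pics/jack_side.png

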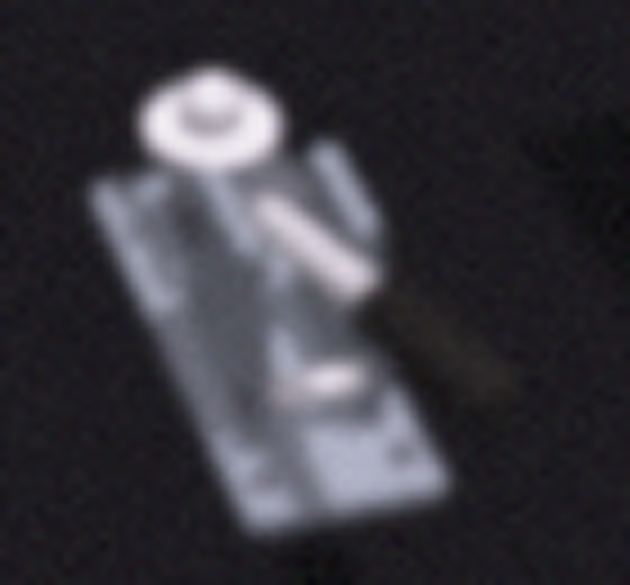

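Run:
```python
from h import *
p,d=load("a","top")
g=lambda x,y:((x+.5)/10-.5+265,(y+.5)/10-.5+150)
for nm,x,y,z in(("shoulder",196,225,.048),("spigot",194,214,.060),("c1",92,157,.008),("c2",103,352,.008),("c3",630,335,.008),("c4",620,140,.008)):
    print(nm,np.round(g(x,y),2),ray("top",*g(x,y),z).round(4))
g=lambda x,y:((x+.5)/9-.5+265,(y+.5)/9-.5+200)
print("side shoulder",ray("side",*g(211,120),.048).round(4),"spigtop",ray("side",*g(211,84),.060).round(4))
# lug crops
for n,(x,y,w,h) in(("top",(185,135,50,40)),("side",(255,140,60,40))):
    p,d=load("a",n);c=cv2.resize(p[y:y+h,x:x+w],None,fx=12,fy=12,interpolation=cv2.INTER_CUBIC);cv2.imwrite(f"pics/lug_{n}.png",c[:,:,::-1])
```

```text
shoulder [284.15 172.05] [ 0.5878 -0.1551  0.048 ]
spigot [283.95 170.95] [ 0.5888 -0.1542  0.06  ]
c1 [273.75 165.25] [ 0.6163 -0.1263  0.008 ]
c2 [274.85 184.75] [ 0.5575 -0.1282  0.008 ]
c3 [327.55 183.05] [ 0.5594 -0.284   0.008 ]
c4 [326.55 163.55] [ 0.618  -0.2831  0.008 ]
side shoulder [ 0.5885 -0.1563  0.048 ] spigtop [ 0.589  -0.1539  0.06  ]
```

View pics/lug_top.png

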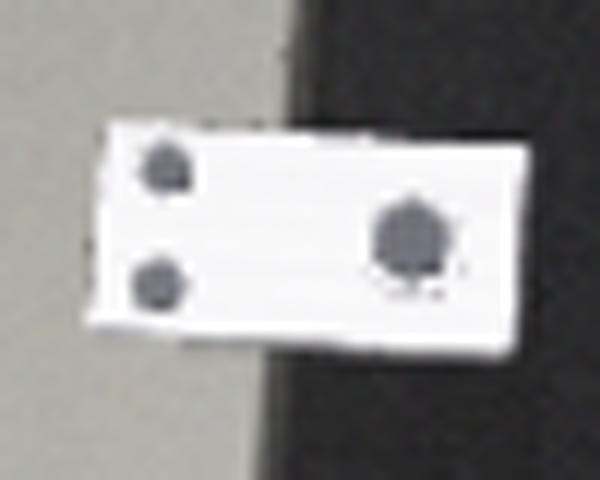

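View pics/lug_side.png

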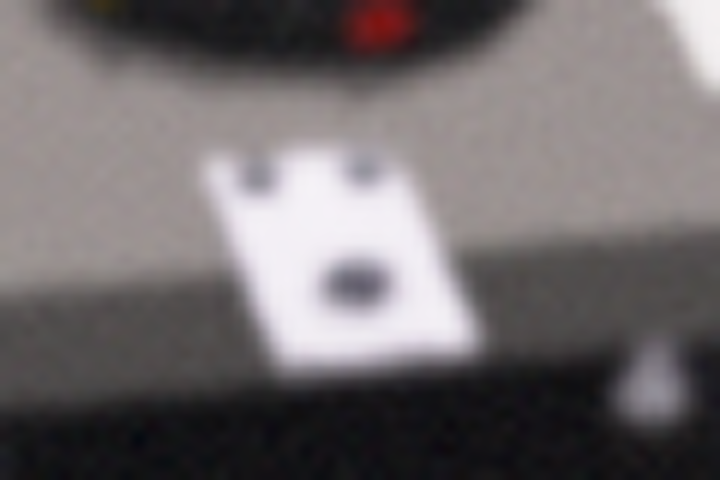

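Run:
```python
from h import *
g=lambda x,y:((x+.5)/12-.5+185,(y+.5)/12-.5+135)
for z in(.092,.097): print(z,ray("top",*g(411,239),z).round(4))
L=[ray("top",*g(*q),.092) for q in((108,122),(528,147),(513,356),(88,323))]
print(np.round(L,4)); 
for a,b in((0,1),(3,2)):
    v=L[b]-L[a];print('outdir',v.round(4),np.degrees(np.arctan2(v[0],-v[1])))
print('end mid',(L[1]+L[2])/2)
g2=lambda x,y:((x+.5)/12-.5+255,(y+.5)/12-.5+140)
for z in(.092,.097): print('side',z,ray("side",*g2(357,285),z).round(4))
```

```text
0.092 [0.634  0.0292 0.092 ]
0.097 [0.6329 0.0288 0.097 ]
[[0.6637 0.1005 0.092 ]
 [0.6554 0.0015 0.092 ]
 [0.6055 0.0056 0.092 ]
 [0.6156 0.1053 0.092 ]]
outdir [-0.0083 -0.099   0.    ] -4.765591592866505
outdir [-0.0101 -0.0997  0.    ] -5.757673556529938
end mid [0.63046502 0.00354064 0.092     ]
side 0.092 [0.635  0.0315 0.092 ]
side 0.097 [0.6324 0.0235 0.097 ]
```

```bash
cat >> h.py <<'E'
from scipy.spatial.transform import Rotation as Ro
def to(target,ang=None):
    s=env.get_state();R=Ro.from_quat(np.roll(s['orientation'],-1)).as_matrix()
    a=np.degrees(np.arctan2(R[1,1],R[0,1]))
    print('t',s['clock'],'tcp',s['tcp_pos'].round(4),'toolyang',a.round(2),'tilt',R[:,0].round(3),'gap',round(s['finger_gap'],4),'F',s['wrist_force'].round(1),'j',s['joint_pos'].round(2))
    if target is not None: print('offset cm',(R.T@(np.array(target)-s['tcp_pos'])*100).round(2), 'yaw', None if ang is None else round(-(ang-a),2))
E
python3 -c "
from h import *
to((.439,-.0322,.12),.66)"
```

```text
t 0.1 tcp [ 0.2342 -0.5246  0.2305] toolyang -65.95 tilt [-0.     0.002 -1.   ] gap 0.0856 F [0.7 0.3 0.6] j [-1.29  0.31  0.05  1.3  -0.    1.43]
offset cm [ 11.12 -36.6  -38.77] yaw -66.61
```

Call:
{"api": "servo_tool", "payload": {"increments": [{"offset": [0.5,-2.3,-2.4],"yaw": -8},{"offset": [1,-5.5,-5.8],"yaw": -16},{"offset": [2,-8.8,-9.3],"yaw": -24},{"offset": [3,-12,-12.7],"yaw": -32},{"offset": [4,-15.3,-16.2],"yaw": -40},{"offset": [5,-18.6,-19.7],"yaw": -48},{"offset": [6,-21.8,-23.1],"yaw": -56},{"offset": [7,-25,-26.5],"yaw": -64}], "claw": 0.75, "force": 30}}

```text
clock: 0.9
tcp_pos: [0.3746, -0.1869, 0.1608]
orientation: [0.493, 0.507, 0.493, -0.507]
wrist_force: [0.5, -0.5, 1.6]
finger_gap: 0.064
```

```bash
python3 -c "
from h import *
to((.439,-.0322,.07),.66)"
```

```text
t 0.9 tcp [ 0.3746 -0.1869  0.1608] toolyang -1.64 tilt [ 0. -0. -1.] gap 0.064 F [ 0.5 -0.5  1.6] j [-0.66  0.05 -0.46  1.07  0.    0.94]
offset cm [  9.08   5.99 -15.65] yaw -2.3
```

Call:
{"api": "servo_tool", "payload": {"increments": [{"offset": [1,1.2,-3.1],"yaw": -1},{"offset": [2.2,2.4,-6.3],"yaw": -2},{"offset": [3.4,3.6,-9.4],"yaw": -2.3},{"offset": [4.6,4.8,-12.5],"yaw": -2.3},{"offset": [5.8,5.6,-14.6],"yaw": -2.3},{"offset": [7,6,-15.6],"yaw": -2.3},{"offset": [8,6,-15.65],"yaw": -2.3},{"offset": [8,6,-15.65],"yaw": -2.3}]}}

```text
clock: 1.7
tcp_pos: [0.4383, -0.0346, 0.0797]
orientation: [0.501, 0.498, 0.502, -0.499]
wrist_force: [0.5, -1.1, -0.8]
finger_gap: 0.0639
```

```bash
python3 -c "
from h import *
to((.439,-.0322,.003),.66);grab('b')
p,d=load('b','side');c=cv2.resize(p[140:270,150:320],None,fx=4,fy=4,interpolation=cv2.INTER_CUBIC)
p,d=load('b','top');e=cv2.resize(p[150:290,180:350],None,fx=4,fy=4,interpolation=cv2.INTER_CUBIC)
cv2.imwrite('pics/b1.png',c[:,:,::-1]);cv2.imwrite('pics/b2.png',e[:,:,::-1])"
```

```text
t 1.7 tcp [ 0.4383 -0.0346  0.0797] toolyang 0.35 tilt [-0.003  0.    -1.   ] gap 0.0639 F [ 0.5 -1.1 -0.8] j [-0.26  0.17 -0.54  0.87 -0.    1.3 ]
offset cm [ 7.67  0.1  -0.24] yaw -0.31
```

View pics/b1.png

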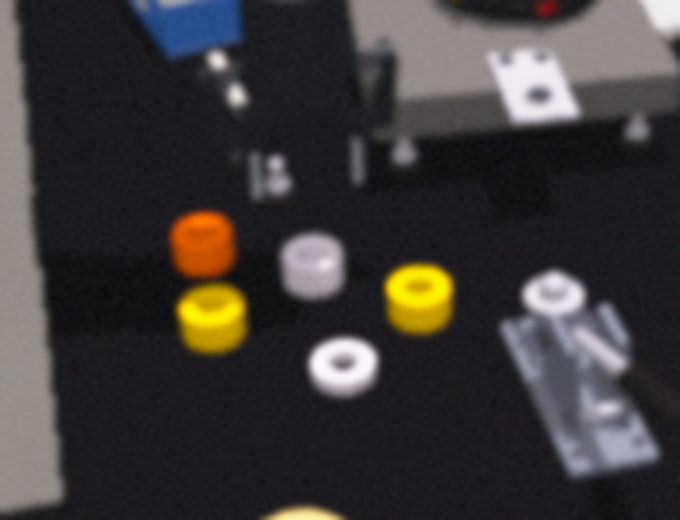

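View pics/b2.png

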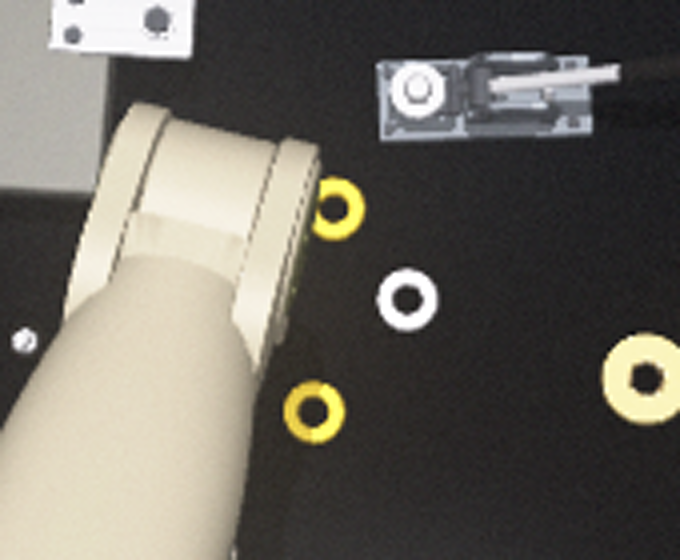

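Call:
{"api": "servo_tool", "payload": {"increments": [{"offset": [1,0,0],"yaw": 0},{"offset": [2.5,0,0],"yaw": 0},{"offset": [4,0,0],"yaw": 0},{"offset": [5.5,0,0],"yaw": 0},{"offset": [6.5,0,0],"yaw": 0},{"offset": [7.2,0,0],"yaw": 0},{"offset": [7.5,0,0],"yaw": 0},{"offset": [7.5,0,0],"yaw": 0}]}}

```text
clock: 2.6
tcp_pos: [0.4397, -0.0346, 0.0062]
orientation: [0.501, 0.498, 0.501, -0.499]
wrist_force: [-0.3, -0.4, -0.3]
finger_gap: 0.0646
```

```bash
python3 -c "
from h import *
to((.439,-.0322,.003),.66)"
```

```text
t 2.6 tcp [ 0.4397 -0.0346  0.0062] toolyang 0.33 tilt [-0. -0. -1.] gap 0.0646 F [-0.3 -0.4 -0.3] j [-0.26  0.27 -0.64  0.67 -0.    1.3 ]
offset cm [ 0.32 -0.07 -0.24] yaw -0.33
```

Call:
{"api": "servo_tool", "payload": {"increments": [{"offset": [0.1,0,-0.1],"yaw": 0},{"offset": [0.2,0,-0.2],"yaw": -0.3},{"offset": [0.3,0,-0.24],"yaw": -0.3},{"offset": [0.3,0,-0.24],"yaw": -0.3},{"offset": [0.3,0,-0.24],"yaw": -0.3},{"offset": [0.3,0,-0.24],"yaw": -0.3},{"offset": [0.3,0,-0.24],"yaw": -0.3},{"offset": [0.3,0,-0.24],"yaw": -0.3}]}}

```text
clock: 3.4
tcp_pos: [0.4398, -0.0321, 0.0033]
orientation: [0.503, 0.497, 0.503, -0.497]
wrist_force: [-0.1, 0.3, -0.8]
finger_gap: 0.0639
```

Call:
{"api": "servo_tool", "payload": {"increments": [{"offset": [0,0,0],"yaw": 0},{"offset": [0,0,0],"yaw": 0},{"offset": [0,0,0],"yaw": 0},{"offset": [0,0,0],"yaw": 0},{"offset": [0,0,0],"yaw": 0},{"offset": [0,0,0],"yaw": 0},{"offset": [0,0,0],"yaw": 0},{"offset": [0,0,0],"yaw": 0}], "claw": 0.4, "force": 40}}

```text
clock: 4.2
tcp_pos: [0.44, -0.0322, 0.0035]
orientation: [0.503, 0.497, 0.503, -0.497]
wrist_force: [-0.8, -0.1, 4.7]
finger_gap: 0.0423
```

Call:
{"api": "servo_tool", "payload": {"increments": [{"offset": [-0.5,0,0],"yaw": 0},{"offset": [-1.5,0,0],"yaw": 0},{"offset": [-3,0,0],"yaw": 0},{"offset": [-5,0,0],"yaw": 0},{"offset": [-7,0,0],"yaw": 0},{"offset": [-9,0,0],"yaw": 0},{"offset": [-10.5,0,0],"yaw": 0},{"offset": [-11,0,0],"yaw": 0}]}}

```text
clock: 5.0
tcp_pos: [0.4407, -0.0323, 0.1153]
orientation: [0.504, 0.498, 0.502, -0.497]
wrist_force: [-0.5, -0.1, -1.6]
finger_gap: 0.0419
```

```bash
python3 -c "
from h import *
to((.5885,-.155,.10),.66);grab('c')
p,d=load('c','side');c=cv2.resize(p[110:240,150:320],None,fx=4,fy=4,interpolation=cv2.INTER_CUBIC)
cv2.imwrite('pics/c1.png',c[:,:,::-1])"
```

```text
t 5.0 tcp [ 0.4407 -0.0323  0.1153] toolyang 0.66 tilt [ 0.003 -0.001 -1.   ] gap 0.0419 F [-0.5 -0.1 -1.6] j [-0.26  0.13 -0.49  0.95 -0.    1.3 ]
offset cm [ 1.58 14.64 12.44] yaw -0.0
```

View pics/c1.png

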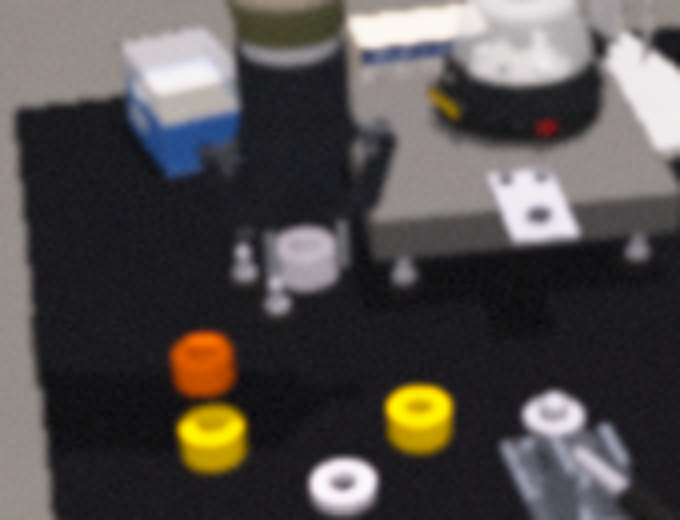

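Run:
```python
from h import *
print(proj("side",(.439,-.0322,.013)), 'obs a 227.76 205.36')
print(proj("side",(.439,-.1446,.0065)), 'obs a short 235.37 230.88')
p,d=load('c','side')
x,y,w,h=205,160,45,30
c=cv2.resize(p[y:y+h,x:x+w],None,fx=8,fy=8,interpolation=cv2.INTER_CUBIC)
g=c.astype(float).mean(2)
cv2.imwrite('pics/c2.png',cv2.resize(c,None,fx=2,fy=2)[:,:,::-1])
print(proj("side",(.4405,-.0323,.112+.013)),proj("side",(.4405,-.0323,.112+.026)))
for th in(110,130,150):
  b=(g>th).astype(np.uint8);k,l,s,ce=cv2.connectedComponentsWithStats(b)
  for i in range(1,k):
    if s[i,4]>2000:print(th,s[i]/8+np.array([x,y,0,0,0]),(ce[i]/8+[x,y]).round(2))
```

```text
[227.17203195 205.73779927] obs a 227.76 205.36
[234.86026505 230.93309472] obs a short 235.37 230.88
[225.45625638 173.89916718] [225.18324469 169.98478473]
110 [ 216.75   166.625   18.625   21.75  2109.125] [225.34 175.76]
130 [ 217.375  167.      16.625   20.875 1780.   ] [225.6  175.55]
150 [ 217.75   167.375   15.75    15.    1393.75 ] [226.21 174.59]
```

View pics/c2.png

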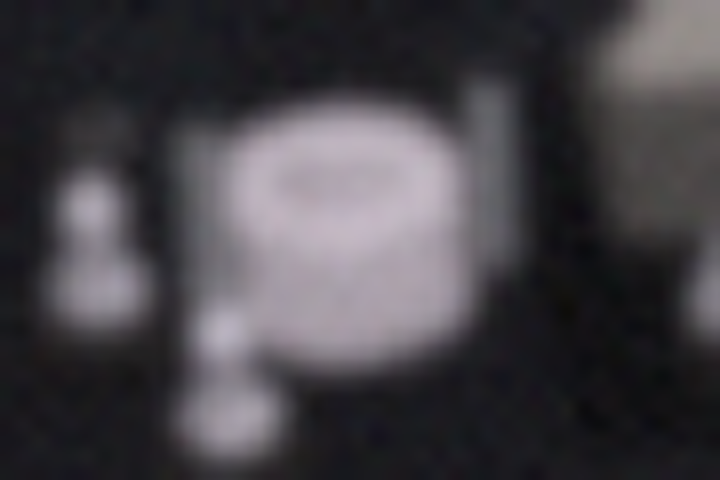

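Call:
{"api": "servo_tool", "payload": {"increments": [{"offset": [0,1.5,1.2],"yaw": 0},{"offset": [0,4,3.4],"yaw": 0},{"offset": [0,7,6],"yaw": 0},{"offset": [0,10,8.5],"yaw": 0},{"offset": [0.5,12.5,10.6],"yaw": 0},{"offset": [1,14,11.9],"yaw": 0},{"offset": [1.5,14.64,12.44],"yaw": 0},{"offset": [1.5,14.64,12.44],"yaw": 0}]}}

```text
clock: 5.9
tcp_pos: [0.5867, -0.1548, 0.0961]
orientation: [0.502, 0.497, 0.504, -0.498]
wrist_force: [0.1, 0.4, -0.1]
finger_gap: 0.0421
```

```bash
python3 -c "
from h import *
to((.5885,-.155,.09),.66);grab('d')
p,d=load('d','side');c=cv2.resize(p[170:250,250:350],None,fx=8,fy=7.5,interpolation=cv2.INTER_CUBIC)
cv2.imwrite('pics/d1.png',c[:,:,::-1])
p,d=load('d','top');c=cv2.resize(p[120:220,230:360],None,fx=6,fy=6,interpolation=cv2.INTER_CUBIC)
cv2.imwrite('pics/d2.png',c[:,:,::-1])"
```

```text
t 5.9 tcp [ 0.5867 -0.1548  0.0961] toolyang 0.61 tilt [-0.003  0.001 -1.   ] gap 0.0421 F [ 0.1  0.4 -0.1] j [-0.39  0.45 -0.1   1.03 -0.    1.17]
offset cm [0.61 0.19 0.02] yaw -0.05
```

View pics/d1.png

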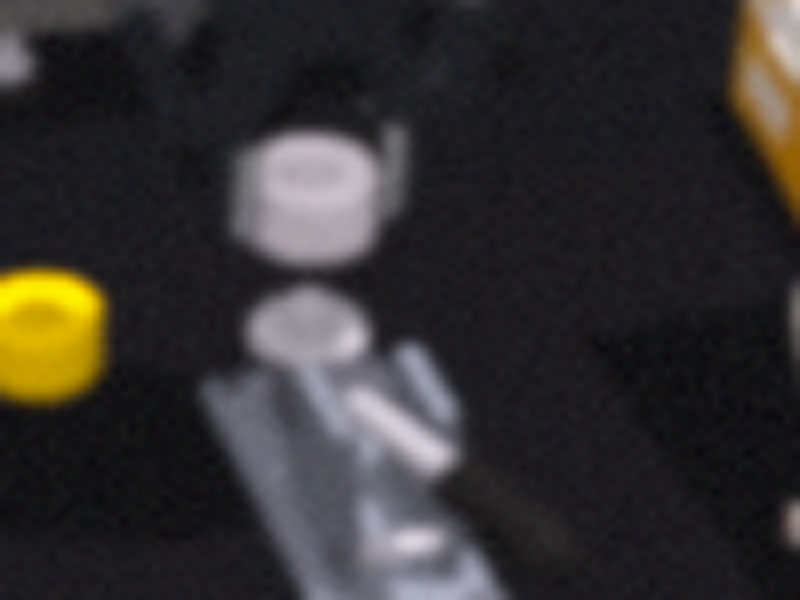

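View pics/d2.png

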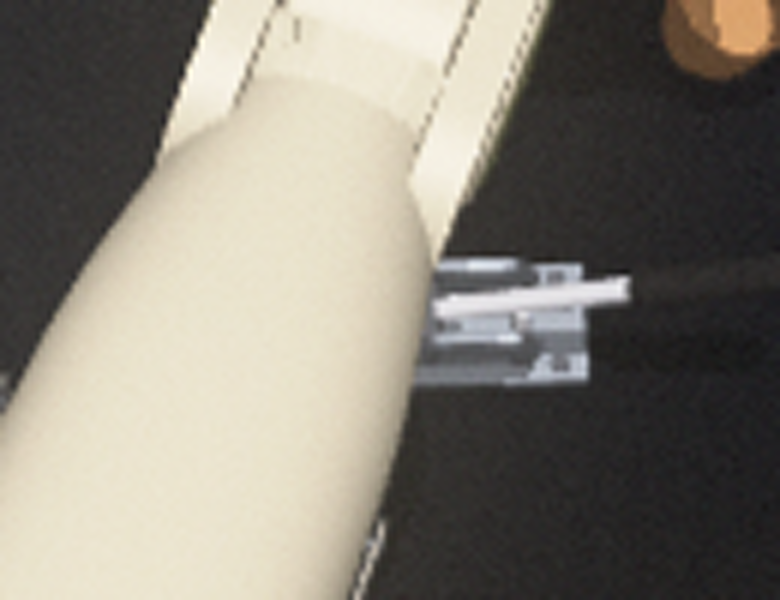

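Run:
```python
from h import *
print('ring pred',proj("side",(.5867,-.1548,.106)),'obs 289.2 195.95')
print('should pred',proj("side",(.5885,-.155,.048)))
p,d=load('d','side')
for nm,(x,y,w,h) in {"ring":(278,184,26,24),"sh":(276,206,26,16)}.items():
    c=cv2.resize(p[y:y+h,x:x+w],None,fx=8,fy=8,interpolation=cv2.INTER_CUBIC).astype(float).mean(2)
    for th in(120,135,150):
        b=(c>th).astype(np.uint8);k,l,s,ce=cv2.connectedComponentsWithStats(b)
        i=1+np.argmax(s[1:,4]);S=s[i]/8.
        print(nm,th,'bbox L,R,T,B',np.round([x+S[0]-.45,x+S[0]+S[2]-.45,y+S[1]-.45,y+S[1]+S[3]-.45],2),'cx',x+S[0]+S[2]/2-.45)
# px per mm
b=proj("side",(.5885,-.155,.08))
for dv in((.01,0,0),(0,.01,0),(0,0,.01)): print((proj("side",np.array((.5885,-.155,.08))+dv)-b).round(2))
```

```text
ring pred [287.76686771 195.5593545 ] obs 289.2 195.95
should pred [287.8496525  212.61451022]
ring 120 bbox L,R,T,B [280.68 297.42 187.55 204.3 ] cx 289.05
ring 135 bbox L,R,T,B [281.42 296.92 187.8  204.05] cx 289.175
ring 150 bbox L,R,T,B [282.05 296.42 188.05 203.55] cx 289.2375
sh 120 bbox L,R,T,B [281.05 297.18 208.3  221.55] cx 289.1125
sh 135 bbox L,R,T,B [281.3  295.3  208.68 221.55] cx 288.3
sh 150 bbox L,R,T,B [281.68 295.18 209.05 221.55] cx 288.425
[ 3.5  -0.57]
[-1.11 -2.08]
[ 0.1  -2.97]
```

Run:
```python
from h import *
def med(tag,x,y,w,h,th=125):
    p,d=load(tag,'side');C=cloud('side',d);m=np.zeros((384,512),bool);m[y:y+h,x:x+w]=p[y:y+h,x:x+w].mean(2)>th
    m=cv2.erode(m.astype(np.uint8),np.ones((2,2)))>0
    q=C[m&(d>0)];M=np.median(q,0);q=q[np.linalg.norm(q-M,axis=1)<.035]
    return len(q),np.mean(q,0).round(4),np.median(q,0).round(4),np.percentile(q[:,2],[3,97]).round(4)
print('a',med('a',214,192,28,26)); print('b',med('b',214,190,28,28,90)); 
print('c',med('c',219,164,14,22,110));print('d',med('d',281,185,16,22,125))
print('a sh',med('a',278,205,22,14));print('d sh',med('d',278,206,20,10,110))
for _ in range(4):
    print(env.get_state()['tcp_pos'].round(4))
```

```text
a (166, array([ 0.4399, -0.0424,  0.0187]), array([ 0.4401, -0.0479,  0.0211]), array([0.0038, 0.0268]))
b (178, array([ 0.4399, -0.0427,  0.0175]), array([ 0.4401, -0.0484,  0.0202]), array([0.0012, 0.0269]))
c (177, array([ 0.4401, -0.0444,  0.1296]), array([ 0.4403, -0.0498,  0.1316]), array([0.1146, 0.1384]))
d (195, array([ 0.5871, -0.1661,  0.1112]), array([ 0.5873, -0.1714,  0.1132]), array([0.0965, 0.1198]))
a sh (105, array([ 0.5867, -0.1639,  0.0505]), array([ 0.5851, -0.1646,  0.0484]), array([0.0441, 0.0601]))
d sh (61, array([ 0.5871, -0.1621,  0.0522]), array([ 0.5857, -0.1625,  0.0504]), array([0.0462, 0.0599]))
[ 0.5861 -0.1538  0.0974]
[ 0.5861 -0.1538  0.0974]
[ 0.5861 -0.1538  0.0974]
[ 0.5861 -0.1538  0.0974]
```

Run:
```python
from h import *
def edges(tag,x0,x1,rows):
    p,d=load(tag,'side');o=[]
    for r in rows:
        a=p[r,x0:x1].astype(float).mean(1);t=(a.max()*.95+np.median(np.sort(a)[:6]))/2
        i=np.where(a>t)[0];l,rr=i[0],i[-1]
        L=l-(a[l]-t)/(a[l]-a[l-1]) if l>0 else np.nan;Rr=rr+(a[rr]-t)/(a[rr]-a[rr+1]) if rr+1<len(a) else np.nan
        o.append((r,round(x0+L,2),round(x0+Rr,2),round(x0+(L+Rr)/2,2)))
    return o
for t in('a','b'): print(t,'sh',edges(t,272,304,range(208,217)))
print('d sh',edges('d',272,304,range(208,217)))
print('d ring',edges('d',276,302,range(188,205)))
print('a ring',edges('a',214,242,range(199,214)))
```

```text
a sh [(208, np.float64(285.14), np.float64(291.12), np.float64(288.13)), (209, np.float64(283.75), np.float64(292.23), np.float64(287.99)), (210, np.float64(281.94), np.float64(293.89), np.float64(287.92)), (211, np.float64(280.92), np.float64(294.9), np.float64(287.91)), (212, np.float64(280.38), np.float64(295.5), np.float64(287.94)), (213, np.float64(280.2), np.float64(295.73), np.float64(287.97)), (214, np.float64(280.3), np.float64(295.71), np.float64(288.0)), (215, np.float64(280.6), np.float64(295.54), np.float64(288.07)), (216, np.float64(281.13), np.float64(295.21), np.float64(288.17))]
b sh [(208, np.float64(285.01), np.float64(291.12), np.float64(288.06)), (209, np.float64(283.72), np.float64(292.13), np.float64(287.93)), (210, np.float64(282.07), np.float64(293.78), np.float64(287.93)), (211, np.float64(280.95), np.float64(294.9), np.float64(287.93)), (212, np.float64(280.39), np.float64(295.46), np.float64(287.93)), (213, np.float64(280.24), np.float64(295.7), np.float64(287.97)), (214, np.float64(280.35), np.float64(295.64), np.float64(288.0)), (215, np.float64(280.64),
[... 2170 characters left out ...]
(235.65), np.float64(227.61)), (204, np.float64(219.58), np.float64(235.54), np.float64(227.56)), (205, np.float64(219.89), np.float64(235.26), np.float64(227.58)), (206, np.float64(220.32), np.float64(234.96), np.float64(227.64)), (207, np.float64(220.73), np.float64(234.84), np.float64(227.79)), (208, np.float64(220.64), np.float64(235.17), np.float64(227.91)), (209, np.float64(220.53), np.float64(235.36), np.float64(227.94)), (210, np.float64(220.58), np.float64(235.18), np.float64(227.88)), (211, np.float64(220.94), np.float64(234.84), np.float64(227.89)), (212, np.float64(221.58), np.float64(234.17), np.float64(227.87)), (213, np.float64(222.61), np.float64(233.15), np.float64(227.88))]
```

Call:
{"api": "servo_tool", "payload": {"increments": [{"offset": [0.8,0,0],"yaw": 0},{"offset": [1.6,0,0],"yaw": 0},{"offset": [2.2,0,0],"yaw": 0},{"offset": [2.6,0,0],"yaw": 0},{"offset": [2.8,0,0],"yaw": 0},{"offset": [2.8,0,0],"yaw": 0},{"offset": [2.8,0,0],"yaw": 0},{"offset": [2.8,0,0],"yaw": 0}]}}

```text
clock: 6.8
tcp_pos: [0.5878, -0.1549, 0.0706]
orientation: [0.503, 0.497, 0.503, -0.497]
wrist_force: [0.2, -0.3, -0.8]
finger_gap: 0.0417
```

```bash
python3 -c "
from h import *
to((.5885,-.155,.051),.66);grab('e');to((.5885,-.155,.051),.66)
p,d=load('e','side');c=cv2.resize(p[180:240,260:330],None,fx=10,fy=10,interpolation=cv2.INTER_CUBIC)
cv2.imwrite('pics/e1.png',c[:,:,::-1])"
```

```text
t 6.8 tcp [ 0.5878 -0.1549  0.0706] toolyang 0.65 tilt [ 0.001 -0.    -1.   ] gap 0.0417 F [ 0.2 -0.3 -0.8] j [-0.39  0.47 -0.13  0.97 -0.    1.17]
offset cm [1.96 0.07 0.01] yaw -0.01
t 6.9 tcp [ 0.5878 -0.1549  0.0706] toolyang 0.65 tilt [ 0.001 -0.    -1.   ] gap 0.0417 F [ 0.3  0.6 -0.9] j [-0.39  0.47 -0.13  0.97 -0.    1.17]
offset cm [1.96 0.07 0.01] yaw -0.01
```

View pics/e1.png

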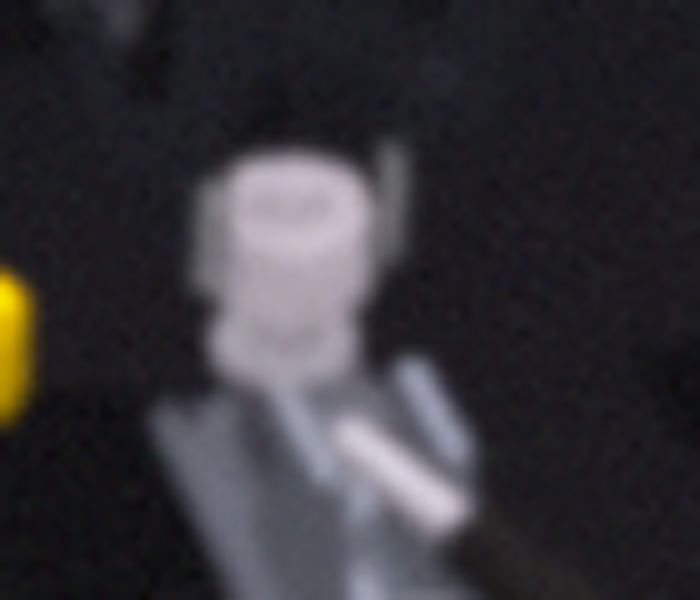

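Run:
```python
from h import *
p,d=load('e','side')
for r in range(193,222): print(r,p[r,276:304].mean(1).astype(int))
```

```text
193 [33 34 27 33 33 33 30 26 24 25 29 25 29 30 32 32 29 26 31 25 27 35 42 44
 40 36 34 33]
194 [32 30 35 32 35 28 31 31 33 43 48 50 54 58 53 48 40 35 31 27 32 44 66 65
 53 36 29 30]
195 [ 32  27  30  30  33  32  37  51  71  84  96 102 108 113 107  99  84  69
  52  40  34  56  81  87  66  45  31  29]
196 [ 30  32  31  32  35  42  60  92 124 145 153 158 163 166 161 156 140 124
 101  72  51  63  91 101  77  45  29  27]
197 [ 30  31  33  37  51  64  89 130 167 183 186 187 188 192 190 187 183 171
 153 121  81  66  96 101  79  47  32  30]
198 [ 30  35  39  51  80  97 119 158 180 187 187 188 193 192 194 191 190 189
 182 161 116  87  97 103  82  50  34  31]
199 [ 31  29  38  63  98 120 136 161 180 181 178 179 184 184 184 181 184 190
 192 178 143 102 100 105  78  46  33  28]
200 [ 27  31  40  66 104 126 142 162 176 174 173 173 179 180 174 175 177 188
 195 183 159 119 108 101  78  46  34  27]
201 [ 27  31  41  69 104 124 137 164 176 176 175 174 178 177 177 180 183 191
 194 191 165 130 111 102  71  42  31  28]
202 [ 32  29  44  73 103 118 133 164 184 185 184 185 183 183 185 188 193 195
 196 187
[... 1594 characters left out ...]
 30  33  53  94 126 147 158 161 161 164 163 163 163 165 163 156
 138 106  72  47  49  77 110 119 100  61]
217 [ 30  30  30  30  41  66  99 120 134 144 154 160 165 161 157 150 147 139
 123 101  82  64  66  95 135 151 130  88]
218 [ 29  28  29  33  34  53  75  93 106 119 137 152 160 155 142 132 124 121
 113 108 100  84  81  97 130 155 152 112]
219 [ 42  41  39  44  49  69  77  80  84  91 109 140 156 152 134 118 113 114
 112 112 108 105  95  92 116 144 158 138]
220 [ 62  61  58  64  78  88  93  86  77  75  92 121 150 158 141 123 115 116
 122 122 119 112 102  93 100 131 152 155]
221 [ 80  84  74  78  92 103 100  92  77  75  82 107 139 159 155 136 129 135
 146 147 139 123 108  98  96 113 143 161]
```

Run:
```python
from h import *
def tb(tag,c0,c1,r0,r1):
    p,d=load(tag,'side');a=p[r0:r1,c0:c1].astype(float).mean((1,2));return a.astype(int)
print('a ring rows190..', tb('a',226,229,190,222))
print('e ring rows 188..',tb('e',287,290,188,222))
print('d rows 182..',tb('d',287,290,182,222))
v=np.array((-.1913,-.7978,0));v/=-np.linalg.norm(v);v=-v
def pr(c,r,z,s): return proj('side',np.array((c[0],c[1],z))+s*r*v)
for nm,c,z0 in(('a',(.439,-.0322),0),('e',(.5878,-.155,),.0676),('d',(.5865,-.155),.093)):
    print(nm,'topback',pr(c,.022,z0+.026,-1),'botfront',pr(c,.022,z0,1))
print('sh back/front',pr((.5885,-.155),.02,.048,-1),pr((.5885,-.155),.02,.048,1),'spig top back',pr((.5885,-.155),.008,.06,-1))
p,d=load('a','side');print('a sh rows 200..',p[200:225,287:290].astype(float).mean((1,2)).astype(int))
```

```text
a ring rows190.. [ 29  27  28  27  27  31  35  75 160 231 243 233 203 189 211 240 247 239
 206 178 172 170 164 142 100  55  33  28  28  31  29  28]
e ring rows 188.. [ 26  24  24  21  26  28  54 107 162 189 191 182 177 176 183 192 194 186
 176 170 169 170 169 168 161 153 151 157 163 162 156 149 143 135]
d rows 182.. [ 21  25  25  29  40  88 150 186 191 182 177 177 181 191 195 189 178 171
 169 170 169 161 132  87  48  59 105 143 159 161 157 152 151 156 164 165
 156 149 144 136]
a topback [227.2768805  197.90551472] botfront [227.06537112 213.70546294]
e topback [287.47536755 194.60727036] botfront [288.38442499 211.87038004]
d topback [287.2640927  187.02061249] botfront [288.18124128 204.36871747]
sh back/front [287.3365017  208.26618139] [288.37766468 217.08877123] spig top back [287.75789294 207.40987162]
a sh rows 200.. [ 30  29  26  30  28  30  40  92 171 223 232 225 200 178 178 212 230 227
 200 165 150 138 124 111 100]
```

Call:
{"api": "servo_tool", "payload": {"increments": [{"offset": [0,-0.05,-0.04],"yaw": 0},{"offset": [0.2,-0.05,-0.04],"yaw": 0},{"offset": [0.4,-0.05,-0.04],"yaw": 0},{"offset": [0.6,-0.05,-0.04],"yaw": 0},{"offset": [0.8,-0.05,-0.04],"yaw": 0},{"offset": [1.0,-0.05,-0.04],"yaw": 0},{"offset": [1.2,-0.05,-0.04],"yaw": 0},{"offset": [1.2,-0.05,-0.04],"yaw": 0}]}}

```text
clock: 7.7
tcp_pos: [0.5868, -0.1543, 0.0579]
orientation: [0.503, 0.497, 0.503, -0.497]
wrist_force: [0.3, -0.6, 0.2]
finger_gap: 0.0418
```

```bash
python3 -c "
from h import *
to((.5885,-.155,.051),.66)"
```

```text
t 7.7 tcp [ 0.5868 -0.1543  0.0579] toolyang 0.65 tilt [-0.001  0.    -1.   ] gap 0.0418 F [ 0.3 -0.6  0.2] j [-0.39  0.48 -0.15  0.94 -0.    1.17]
offset cm [0.69 0.17 0.07] yaw -0.01
```

Call:
{"api": "servo_tool", "payload": {"increments": [{"offset": [0.15,0,0],"yaw": 0},{"offset": [0.3,0,0],"yaw": 0},{"offset": [0.4,0,0],"yaw": 0},{"offset": [0.5,0,0],"yaw": 0},{"offset": [0.55,0,0],"yaw": 0},{"offset": [0.6,0,0],"yaw": 0},{"offset": [0.6,0,0],"yaw": 0},{"offset": [0.6,0,0],"yaw": 0}]}}

```text
clock: 8.5
tcp_pos: [0.5871, -0.1544, 0.0523]
orientation: [0.503, 0.497, 0.503, -0.497]
wrist_force: [0.4, -0.0, -1.2]
finger_gap: 0.0423
```

```bash
python3 -c "
from h import *
to((.5885,-.155,.051),.66);grab('f')
p,d=load('f','side');c=cv2.resize(p[180:240,260:330],None,fx=10,fy=10,interpolation=cv2.INTER_CUBIC)
cv2.imwrite('pics/f1.png',c[:,:,::-1])"
```

```text
t 8.5 tcp [ 0.5871 -0.1544  0.0523] toolyang 0.65 tilt [ 0. -0. -1.] gap 0.0423 F [ 0.4 -0.  -1.2] j [-0.39  0.48 -0.16  0.93 -0.    1.17]
offset cm [0.13 0.14 0.06] yaw -0.01
```

View pics/f1.png

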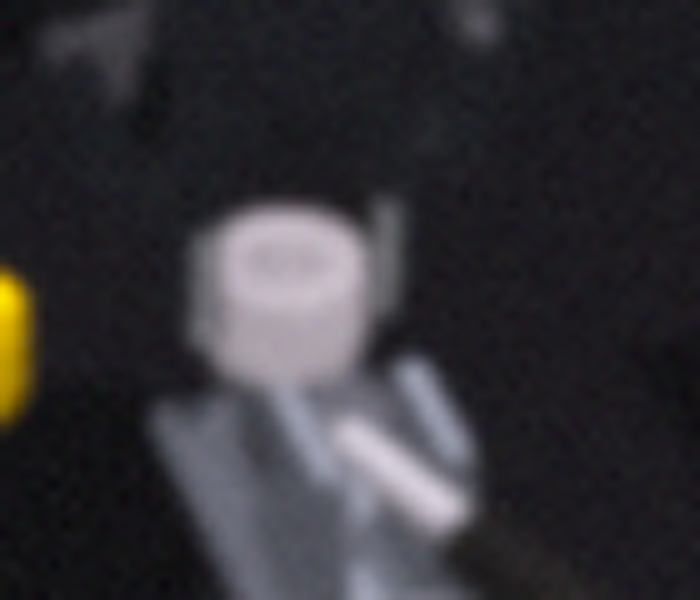

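Call:
{"api": "servo_tool", "payload": {"increments": [{"offset": [0.05,0,0],"yaw": 0},{"offset": [0.1,0,0],"yaw": 0},{"offset": [0.13,0,0],"yaw": 0},{"offset": [0.13,0,0],"yaw": 0},{"offset": [0.13,0,0],"yaw": 0},{"offset": [0.13,0,0],"yaw": 0},{"offset": [0.13,0,0],"yaw": 0},{"offset": [0.13,0,0],"yaw": 0}]}}

```text
clock: 9.4
tcp_pos: [0.5871, -0.1544, 0.0513]
orientation: [0.503, 0.497, 0.503, -0.497]
wrist_force: [-1.6, 1.2, 5.6]
finger_gap: 0.042
```

Call:
{"api": "servo_tool", "payload": {"increments": [{"offset": [0,0,0],"yaw": 0},{"offset": [0,0,0],"yaw": 0},{"offset": [0,0,0],"yaw": 0},{"offset": [0,0,0],"yaw": 0},{"offset": [0,0,0],"yaw": 0},{"offset": [-0.3,0,0],"yaw": 0},{"offset": [-1,0,0],"yaw": 0},{"offset": [-2,0,0],"yaw": 0}], "claw": 0.75}}

```text
clock: 10.2
tcp_pos: [0.5867, -0.1543, 0.0713]
orientation: [0.503, 0.497, 0.503, -0.497]
wrist_force: [0.9, 0.1, 0.2]
finger_gap: 0.0642
```

```bash
python3 -c "
from h import *
to((.5885,-.155,.12),.66);grab('g')
p,d=load('g','side');c=cv2.resize(p[180:240,260:330],None,fx=10,fy=10,interpolation=cv2.INTER_CUBIC)
cv2.imwrite('pics/g1.png',c[:,:,::-1])"
```

```text
t 10.2 tcp [ 0.5867 -0.1543  0.0713] toolyang 0.65 tilt [-0.001  0.    -1.   ] gap 0.0642 F [0.9 0.1 0.2] j [-0.39  0.46 -0.13  0.97 -0.    1.17]
offset cm [-4.87  0.17  0.08] yaw -0.01
```

View pics/g1.png

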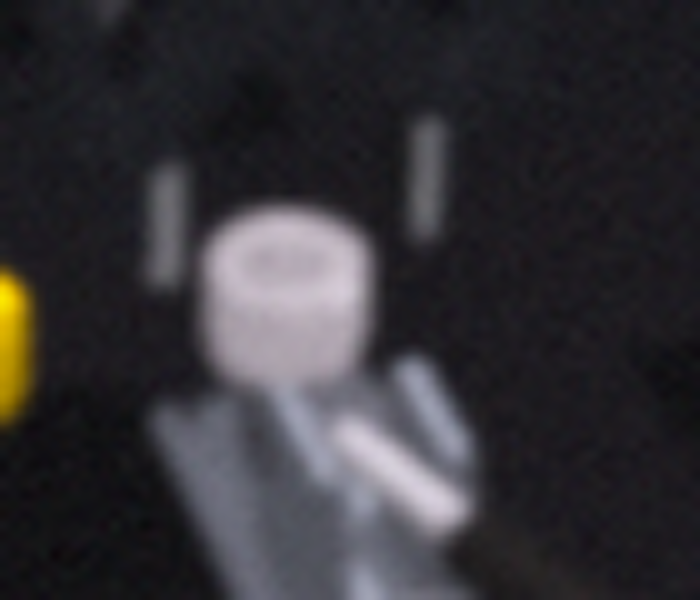

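Call:
{"api": "servo_tool", "payload": {"increments": [{"offset": [-2,0,0],"yaw": 0},{"offset": [-4,0,0.5],"yaw": 0},{"offset": [-5,0.05,2],"yaw": 0},{"offset": [-5,0.1,4],"yaw": 0},{"offset": [-4.5,0.1,6],"yaw": 0},{"offset": [-3,0.1,6.97],"yaw": 0},{"offset": [-2,0.1,6.97],"yaw": 0},{"offset": [-1,0.1,6.97],"yaw": 0}]}}

```text
clock: 11.1
tcp_pos: [0.5873, -0.2239, 0.0781]
orientation: [0.501, 0.497, 0.504, -0.498]
wrist_force: [-0.0, 0.6, -0.1]
finger_gap: 0.0636
```

```bash
python3 -c "
from h import *
to((.588,-.224,.036),.66);grab('i');to((.588,-.224,.036),.66)
p,d=load('i','side');c=cv2.resize(p[170:260,240:350],None,fx=7,fy=6.5,interpolation=cv2.INTER_CUBIC)
cv2.imwrite('pics/i1.png',c[:,:,::-1])"
```

```text
t 11.1 tcp [ 0.5873 -0.2239  0.0781] toolyang 0.58 tilt [-0.003  0.002 -1.   ] gap 0.0636 F [-0.   0.6 -0.1] j [-0.49  0.5  -0.06  1.02  0.    1.07]
offset cm [4.21 0.08 0.02] yaw -0.08
t 11.2 tcp [ 0.5869 -0.2227  0.0778] toolyang 0.67 tilt [-0.005  0.003 -1.   ] gap 0.0641 F [-1.   0.2  0.3] j [-0.49  0.5  -0.06  1.02  0.    1.07]
offset cm [4.17 0.13 0.14] yaw 0.01
```

View pics/i1.png

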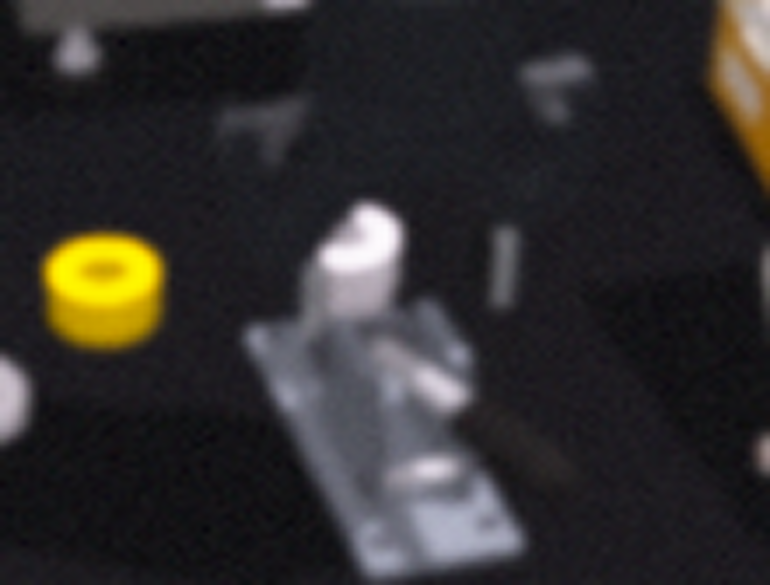

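Call:
{"api": "servo_tool", "payload": {"increments": [{"offset": [0.8,0.05,0.04],"yaw": 0},{"offset": [1.8,0.08,0.04],"yaw": 0},{"offset": [2.8,0.08,0.04],"yaw": 0},{"offset": [3.6,0.08,0.04],"yaw": 0},{"offset": [4.0,0.08,0.04],"yaw": 0},{"offset": [4.1,0.08,0.04],"yaw": 0},{"offset": [4.1,0.08,0.04],"yaw": 0},{"offset": [4.1,0.08,0.04],"yaw": 0}]}}

```text
clock: 12.0
tcp_pos: [0.5899, -0.2247, 0.0404]
orientation: [0.503, 0.497, 0.503, -0.497]
wrist_force: [-0.3, -0.8, -0.6]
finger_gap: 0.0638
```

Call:
{"api": "servo_tool", "payload": {"increments": [{"offset": [0,0,0],"yaw": 0},{"offset": [0,0,0],"yaw": 0},{"offset": [0,0,0],"yaw": 0},{"offset": [0,0,0],"yaw": 0},{"offset": [0,0,0],"yaw": 0},{"offset": [0,0,0],"yaw": 0},{"offset": [0,0,0],"yaw": 0},{"offset": [0,0,0],"yaw": 0}], "claw": 0.3, "force": 60}}

```text
clock: 12.8
tcp_pos: [0.5893, -0.2247, 0.0406]
orientation: [0.503, 0.497, 0.503, -0.497]
wrist_force: [-4.3, -0.6, 5.5]
finger_gap: 0.039
```

```bash
python3 -c "
from h import *
to(None);grab('k');to(None)
p,d=load('k','side');c=cv2.resize(p[170:260,240:350],None,fx=7,fy=6.5,interpolation=cv2.INTER_CUBIC)
cv2.imwrite('pics/k1.png',c[:,:,::-1])"
```

```text
t 12.8 tcp [ 0.5893 -0.2247  0.0406] toolyang 0.64 tilt [-0.    -0.001 -1.   ] gap 0.039 F [-4.3 -0.6  5.5] j [-0.49  0.53 -0.1   0.93 -0.    1.07]
t 12.9 tcp [ 0.5893 -0.2248  0.0406] toolyang 0.64 tilt [-0.    -0.001 -1.   ] gap 0.0395 F [-3.9 -1.1  5.2] j [-0.49  0.53 -0.1   0.93 -0.    1.07]
```

View pics/k1.png

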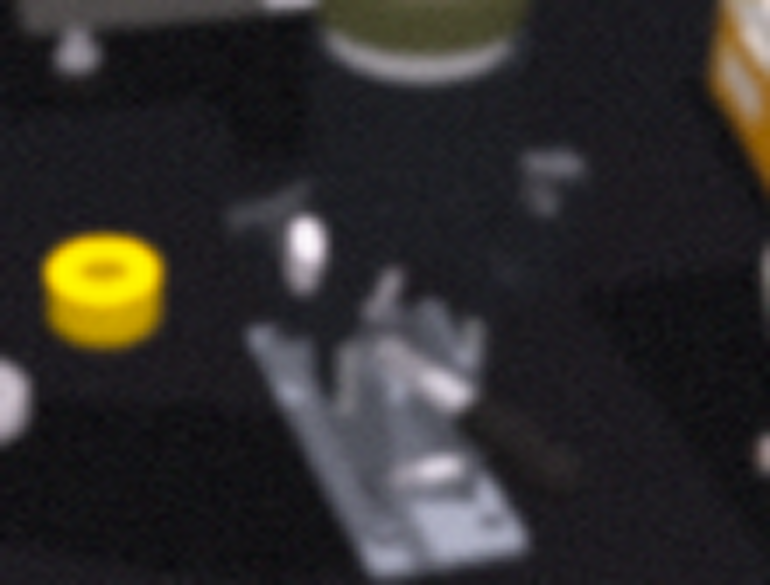

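Call:
{"api": "servo_tool", "payload": {"increments": [{"offset": [-0.1,0,0],"yaw": 0},{"offset": [-0.2,0,0],"yaw": 0},{"offset": [-0.3,0.3,-0.5],"yaw": 0},{"offset": [-0.3,0.8,-2],"yaw": 0},{"offset": [-0.3,1.6,-4],"yaw": 0},{"offset": [-0.3,2.4,-6],"yaw": 0},{"offset": [-0.3,3,-7.5],"yaw": 0},{"offset": [-0.3,3.2,-8],"yaw": 0}], "force": 100}}

```text
clock: 13.7
tcp_pos: [0.621, -0.1411, 0.0424]
orientation: [0.503, 0.496, 0.504, -0.496]
wrist_force: [0.3, -0.0, -7.7]
finger_gap: 0.0383
```

```bash
python3 -c "
from h import *
to(None);grab('l');to((.634,-.040,.0425),.66)
p,d=load('l','side');c=cv2.resize(p[130:250,220:350],None,fx=6,fy=5,interpolation=cv2.INTER_CUBIC)
cv2.imwrite('pics/l1.png',c[:,:,::-1])"
```

```text
t 13.7 tcp [ 0.621  -0.1411  0.0424] toolyang 0.83 tilt [-0.001  0.001 -1.   ] gap 0.0383 F [ 0.3 -0.  -7.7] j [-0.35  0.54 -0.08  0.95  0.    1.21]
t 13.8 tcp [ 0.6208 -0.1426  0.0426] toolyang 0.77 tilt [-0.001  0.    -1.   ] gap 0.0388 F [ 0.3  0.3 -8.3] j [-0.35  0.54 -0.08  0.95 -0.    1.21]
offset cm [ 1.000e-02  1.450e+00 -1.024e+01] yaw 0.11
```

View pics/l1.png

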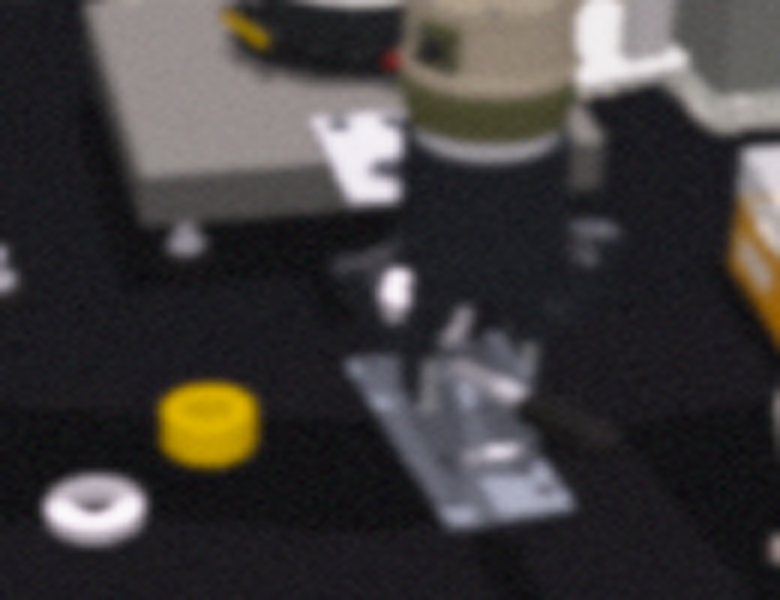

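Call:
{"api": "servo_tool", "payload": {"increments": [{"offset": [0,0.2,-1],"yaw": 0},{"offset": [0,0.4,-3],"yaw": 0},{"offset": [0,0.7,-5],"yaw": 0},{"offset": [0,0.9,-7],"yaw": 0},{"offset": [0,1.1,-8.6],"yaw": 0},{"offset": [0,1.2,-9.6],"yaw": 0},{"offset": [0,1.3,-10.1],"yaw": 0},{"offset": [0,1.3,-10.1],"yaw": 0}]}}

```text
clock: 14.6
tcp_pos: [0.6327, -0.0427, 0.043]
orientation: [0.503, 0.497, 0.503, -0.497]
wrist_force: [0.3, 0.9, -8.0]
finger_gap: 0.0387
```

```bash
python3 -c "
from h import *
to((.633,-.040,.0406),.66);grab('m');to((.633,-.040,.0406),.66)
p,d=load('m','side');c=cv2.resize(p[130:250,220:350],None,fx=6,fy=5,interpolation=cv2.INTER_CUBIC)
cv2.imwrite('pics/m1.png',c[:,:,::-1])
p,d=load('m','top');c=cv2.resize(p[100:200,180:340],None,fx=5,fy=5,interpolation=cv2.INTER_CUBIC)
cv2.imwrite('pics/m2.png',c[:,:,::-1])"
```

```text
t 14.6 tcp [ 0.6327 -0.0427  0.043 ] toolyang 0.69 tilt [ 0. -0. -1.] gap 0.0387 F [ 0.3  0.9 -8. ] j [-0.19  0.54 -0.09  0.94 -0.    1.37]
offset cm [ 0.24  0.03 -0.27] yaw 0.03
t 14.7 tcp [ 0.6326 -0.0436  0.043 ] toolyang 0.62 tilt [ 0.    -0.001 -1.   ] gap 0.0385 F [ 0.2  0.3 -7.2] j [-0.2   0.54 -0.09  0.94 -0.    1.36]
offset cm [ 0.24  0.04 -0.36] yaw -0.04
```

View pics/m1.png

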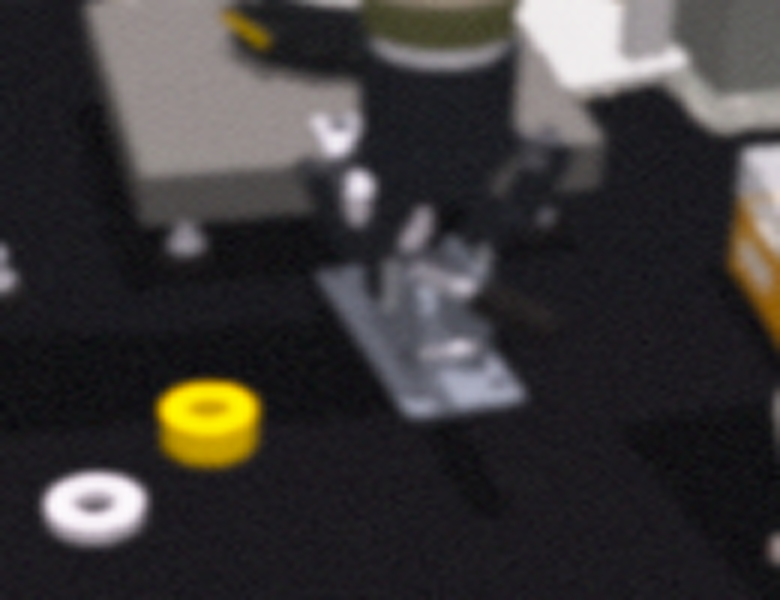

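View pics/m2.png

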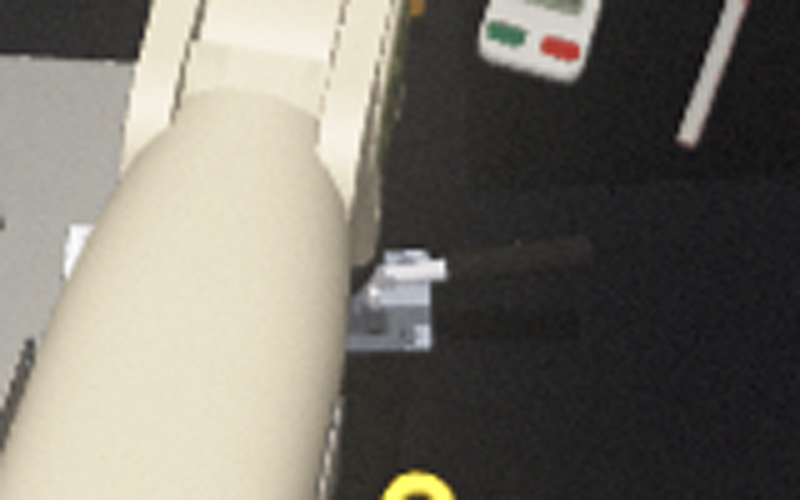

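Call:
{"api": "servo_tool", "payload": {"increments": [{"offset": [0,0,-0.15],"yaw": 0},{"offset": [0,0.03,-0.3],"yaw": 0},{"offset": [0.05,0.03,-0.3],"yaw": 0},{"offset": [0.1,0.03,-0.3],"yaw": 0},{"offset": [0.15,0.03,-0.3],"yaw": 0},{"offset": [0.2,0.03,-0.3],"yaw": 0},{"offset": [0.25,0.03,-0.3],"yaw": 0},{"offset": [0.25,0.03,-0.3],"yaw": 0}]}}

```text
clock: 15.5
tcp_pos: [0.6328, -0.0401, 0.0408]
orientation: [0.503, 0.497, 0.503, -0.497]
wrist_force: [-0.5, -0.0, -4.9]
finger_gap: 0.0385
```

```bash
python3 -c "
from h import *
to((.633,-.040,.0406),.66);grab('n');to((.633,-.040,.0406),.66)
p,d=load('n','top');c=cv2.resize(p[140:180,240:310],None,fx=10,fy=10,interpolation=cv2.INTER_CUBIC)
cv2.imwrite('pics/n2.png',c[:,:,::-1])"
```

```text
t 15.5 tcp [ 0.6328 -0.0401  0.0408] toolyang 0.65 tilt [ 0. -0. -1.] gap 0.0385 F [-0.5 -0.  -4.9] j [-0.19  0.54 -0.09  0.94 -0.    1.37]
offset cm [ 0.02  0.02 -0.01] yaw -0.01
t 15.6 tcp [ 0.6329 -0.0401  0.0408] toolyang 0.65 tilt [ 0. -0. -1.] gap 0.0387 F [-1.  -1.  -3.8] j [-0.19  0.54 -0.09  0.94 -0.    1.37]
offset cm [ 0.02  0.01 -0.01] yaw -0.01
```

View pics/n2.png

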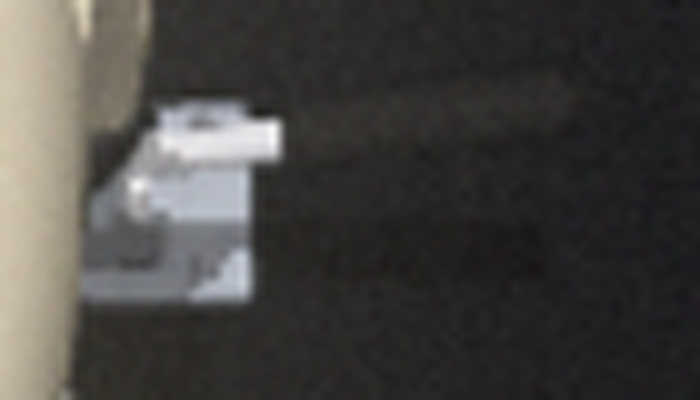

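```bash
python3 -c "
from h import *
a=ray('top',264.25,149.55,.008);b=ray('top',264.95,169.75,.008);print(a.round(4),b.round(4))
v=a-b;v/=np.linalg.norm(v);ax=np.array([-v[1],v[0],0]);print('axis',ax,'ram',((a+b)/2+ax*.130).round(4))"
```

```text
[ 0.6646 -0.0989  0.008 ] [ 0.6033 -0.0998  0.008 ]
axis [-0.01422564  0.99989881  0.        ] ram [0.6321 0.0306 0.008 ]
```

Call:
{"api": "servo_tool", "payload": {"increments": [{"offset": [0.05,0,0],"yaw": 0},{"offset": [0.1,0,0],"yaw": 0},{"offset": [0.1,0,0],"yaw": 0},{"offset": [0.1,0,0],"yaw": 0},{"offset": [0.1,0,0],"yaw": 0},{"offset": [0.1,0,0],"yaw": 0},{"offset": [0.1,0,0],"yaw": 0},{"offset": [0.1,0,0],"yaw": 0}]}}

```text
clock: 16.4
tcp_pos: [0.6329, -0.0401, 0.0408]
orientation: [0.503, 0.497, 0.503, -0.497]
wrist_force: [-4.9, -1.1, 5.0]
finger_gap: 0.039
```

Call:
{"api": "servo_tool", "payload": {"increments": [{"offset": [0,0,0],"yaw": 0},{"offset": [0,0,0],"yaw": 0},{"offset": [0,0,0],"yaw": 0},{"offset": [0,0,0],"yaw": 0},{"offset": [0,0,0],"yaw": 0},{"offset": [0,0,0],"yaw": 0},{"offset": [0,0,0],"yaw": 0},{"offset": [0,0,0],"yaw": 0}], "claw": 0.75}}

```text
clock: 17.2
tcp_pos: [0.6328, -0.04, 0.0395]
orientation: [0.503, 0.497, 0.503, -0.497]
wrist_force: [-0.8, 0.9, 0.4]
finger_gap: 0.0643
```

```bash
python3 -c "
from h import *
to(None)"
```

```text
t 17.2 tcp [ 0.6328 -0.04    0.0395] toolyang 0.65 tilt [ 0. -0. -1.] gap 0.0643 F [-0.8  0.9  0.4] j [-0.19  0.54 -0.1   0.94 -0.    1.37]
```

Call:
{"api": "servo_tool", "payload": {"increments": [{"offset": [-0.5,0,0],"yaw": 0},{"offset": [-2,0,0],"yaw": 0},{"offset": [-4,0,0],"yaw": 0},{"offset": [-6.5,0,0],"yaw": 0},{"offset": [-9,0,0],"yaw": 0},{"offset": [-11.5,0,0],"yaw": 0},{"offset": [-13,0,0.5],"yaw": 0},{"offset": [-13,0,2],"yaw": 0}]}}

```text
clock: 18.0
tcp_pos: [0.6347, -0.0597, 0.1729]
orientation: [0.505, 0.498, 0.502, -0.496]
wrist_force: [0.9, 0.3, -0.0]
finger_gap: 0.0639
```

Call:
{"api": "servo_tool", "payload": {"increments": [{"offset": [0,0,2],"yaw": 0},{"offset": [0,0.05,4],"yaw": 0},{"offset": [0,0.1,6],"yaw": 0},{"offset": [0,0.1,8],"yaw": 0},{"offset": [0,0.1,9.5],"yaw": 0},{"offset": [0,0.15,10],"yaw": 0},{"offset": [0,0.15,10.2],"yaw": 0},{"offset": [0,0.15,10.2],"yaw": 0}], "claw": 0, "force": 40}}

```text
clock: 18.8
tcp_pos: [0.6357, -0.1618, 0.1694]
orientation: [0.503, 0.497, 0.503, -0.497]
wrist_force: [-0.0, -0.3, -0.1]
finger_gap: -0.0001
```

```bash
python3 -c "
from h import *
to((.6345,-.16,.128),.66);grab('o')
p,d=load('o','top');c=cv2.resize(p[120:200,180:310],None,fx=6,fy=6,interpolation=cv2.INTER_CUBIC)
cv2.imwrite('pics/o2.png',np.clip(c[:,:,::-1]*1.3,0,255))
p,d=load('o','side');c=cv2.resize(p[130:250,220:350],None,fx=6,fy=5,interpolation=cv2.INTER_CUBIC)
cv2.imwrite('pics/o1.png',np.clip(c[:,:,::-1]*1.5,0,255))"
```

```text
t 18.8 tcp [ 0.6357 -0.1618  0.1694] toolyang 0.66 tilt [-0.  0. -1.] gap -0.0001 F [-0.  -0.3 -0.1] j [-0.37  0.49  0.16  1.24  0.    1.19]
offset cm [ 4.14 -0.12 -0.18] yaw -0.0[ WARN:0@1.060] global loadsave.cpp:1063 imwrite_ Unsupported depth image for selected encoder is fallbacked to CV_8U.
```

View pics/o1.png

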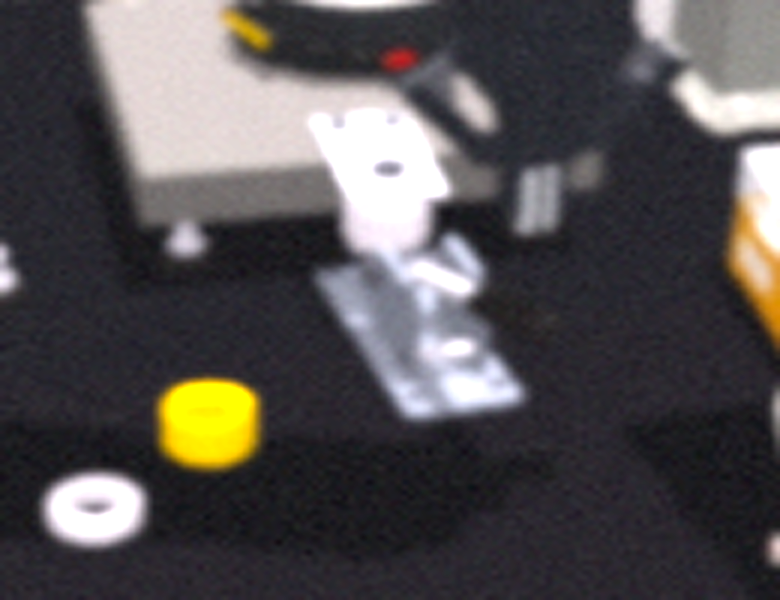

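View pics/o2.png

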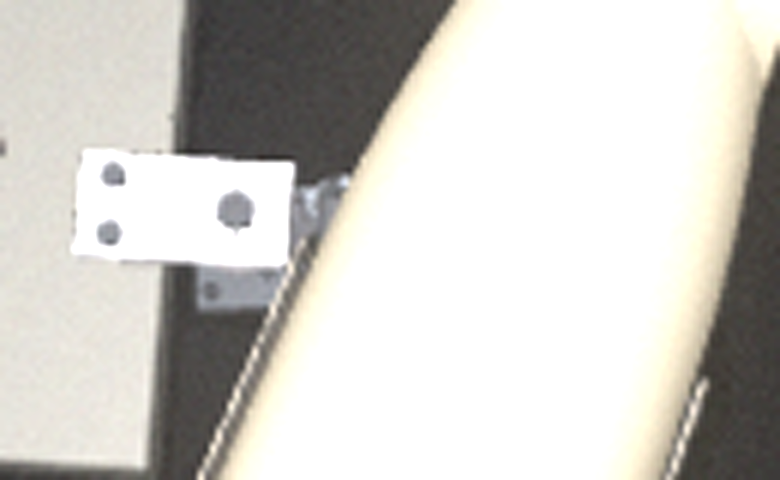

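```bash
python3 -c "
from h import *
print(ray('top',180+197.5/6-.42,120+310/6-.42,.008), 'a: front corner low', (.5575,-.1282))
print('bolt now',ray('top',180+235/6-.42,120+210/6-.42,.095))
p,d=load('o','side')
# ring bottom rows
print(p[160:185,283:286].astype(float).mean((1,2)).astype(int))
v=np.array((-.1913,-.7978,0));v/=np.linalg.norm(v);v=v
for y in(.0265,.0285,.0305): print(y,proj('side',np.array((.6325,y,.048))-0*v),'botfront',proj('side',np.array((.6325,y,.048))+.022*v))
"
```

```text
[0.60212874 0.05644689 0.008     ] a: front corner low (0.5575, -0.1282)
bolt now [0.63295737 0.02909255 0.095     ]
[231 197 145 109 116 166 211 231 231 213 186 187 193 187 176 170 168 168
 168 166 157 144 128 111  97]
0.0265 [283.70964621 176.27175693] botfront [284.16376796 180.10216697]
0.0285 [283.52164683 175.94108029] botfront [283.97256729 179.76209885]
0.0305 [283.33410686 175.61121169] botfront [283.78184039 179.42287336]
```

Call:
{"api": "servo_tool", "payload": {"increments": [{"offset": [0.7,0,0],"yaw": 0},{"offset": [1.5,0,-0.1],"yaw": 0},{"offset": [2.3,0,-0.1],"yaw": 0},{"offset": [3.0,0,-0.1],"yaw": 0},{"offset": [3.5,0,-0.1],"yaw": 0},{"offset": [3.9,0,-0.1],"yaw": 0},{"offset": [4.1,0,-0.1],"yaw": 0},{"offset": [4.2,0,-0.1],"yaw": 0}]}}

```text
clock: 19.7
tcp_pos: [0.6357, -0.161, 0.1274]
orientation: [0.503, 0.497, 0.503, -0.497]
wrist_force: [-0.3, 0.2, 0.6]
finger_gap: 0.0001
```

```bash
python3 -c "
from h import *
to((.6355,-.164,.11),.66);grab('q')
p,d=load('q','side');c=cv2.resize(p[140:230,250:360],None,fx=7,fy=6,interpolation=cv2.INTER_CUBIC)
cv2.imwrite('pics/q1.png',np.clip(c[:,:,::-1]*2.0,0,255).astype(np.uint8))"
```

```text
t 19.7 tcp [ 0.6357 -0.161   0.1274] toolyang 0.65 tilt [-0. -0. -1.] gap 0.0001 F [-0.3  0.2  0.6] j [-0.37  0.51  0.09  1.15 -0.    1.19]
offset cm [ 1.74 -0.02  0.3 ] yaw -0.01
```

View pics/q1.png

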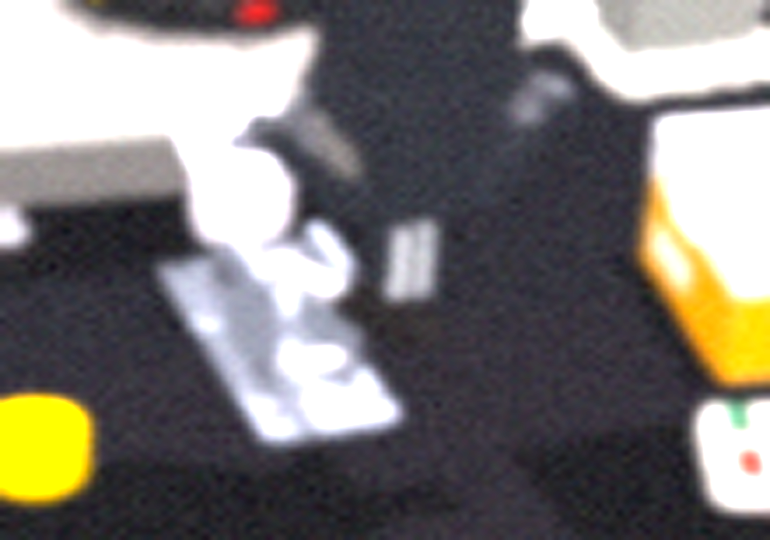

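Call:
{"api": "servo_tool", "payload": {"increments": [{"offset": [0.2,0,0.05],"yaw": 0},{"offset": [0.4,0,0.1],"yaw": 0},{"offset": [0.6,0,0.2],"yaw": 0},{"offset": [0.9,0,0.3],"yaw": 0},{"offset": [1.2,0,0.4],"yaw": 0},{"offset": [1.5,0,0.5],"yaw": 0},{"offset": [1.8,0,0.6],"yaw": 0},{"offset": [2.0,0,0.65],"yaw": 0}]}}

```text
clock: 20.6
tcp_pos: [0.6358, -0.1677, 0.1072]
orientation: [0.503, 0.497, 0.503, -0.497]
wrist_force: [-0.2, -0.4, 1.4]
finger_gap: 0.0
```

```bash
python3 -c "
from h import *
to((.6355,-.1735,.081),.66);grab('r')
p,d=load('r','side');c=cv2.resize(p[140:230,250:360],None,fx=7,fy=6,interpolation=cv2.INTER_CUBIC)
cv2.imwrite('pics/r1.png',np.clip(c[:,:,::-1]*2.0,0,255).astype(np.uint8))"
```

```text
t 20.6 tcp [ 0.6358 -0.1677  0.1072] toolyang 0.64 tilt [-0. -0. -1.] gap 0.0 F [-0.2 -0.4  1.4] j [-0.38  0.53  0.07  1.11 -0.    1.18]
offset cm [ 2.62 -0.03  0.58] yaw -0.02
```

View pics/r1.png

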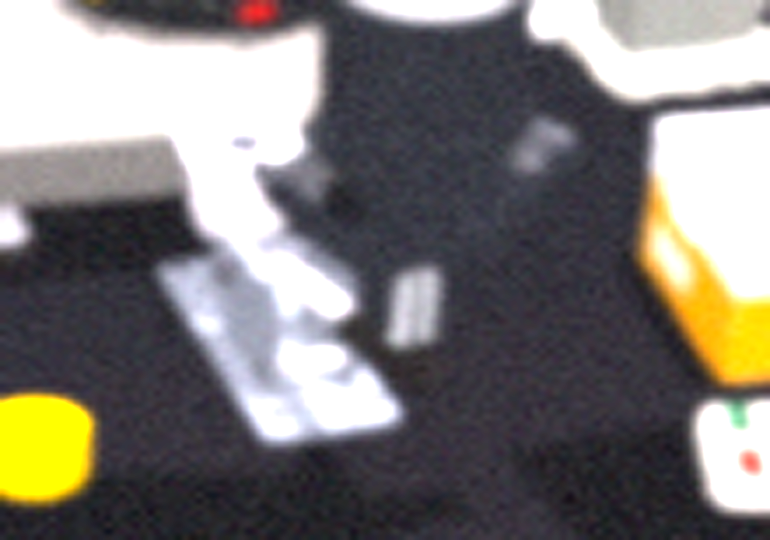

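Call:
{"api": "servo_tool", "payload": {"increments": [{"offset": [0.3,0,0.1],"yaw": 0},{"offset": [0.6,0,0.2],"yaw": 0},{"offset": [0.9,0,0.27],"yaw": 0},{"offset": [1.2,0,0.34],"yaw": 0},{"offset": [1.5,0,0.4],"yaw": 0},{"offset": [1.8,0,0.45],"yaw": 0},{"offset": [2.1,0,0.5],"yaw": 0},{"offset": [2.3,0,0.55],"yaw": 0}]}}

```text
clock: 21.5
tcp_pos: [0.6358, -0.173, 0.0842]
orientation: [0.503, 0.497, 0.503, -0.497]
wrist_force: [-0.1, -1.0, 1.8]
finger_gap: -0.0001
```

```bash
python3 -c "
from h import *
to((.6355,-.176,.06),.66);grab('s')
p,d=load('s','side');c=cv2.resize(p[140:230,250:360],None,fx=7,fy=6,interpolation=cv2.INTER_CUBIC)
cv2.imwrite('pics/s1.png',np.clip(c[:,:,::-1]*1.5,0,255).astype(np.uint8))"
```

```text
t 21.5 tcp [ 0.6358 -0.173   0.0842] toolyang 0.65 tilt [-0. -0. -1.] gap -0.0001 F [-0.1 -1.   1.8] j [-0.39  0.55  0.04  1.06 -0.    1.17]
offset cm [ 2.42 -0.04  0.3 ] yaw -0.01
```

View pics/s1.png

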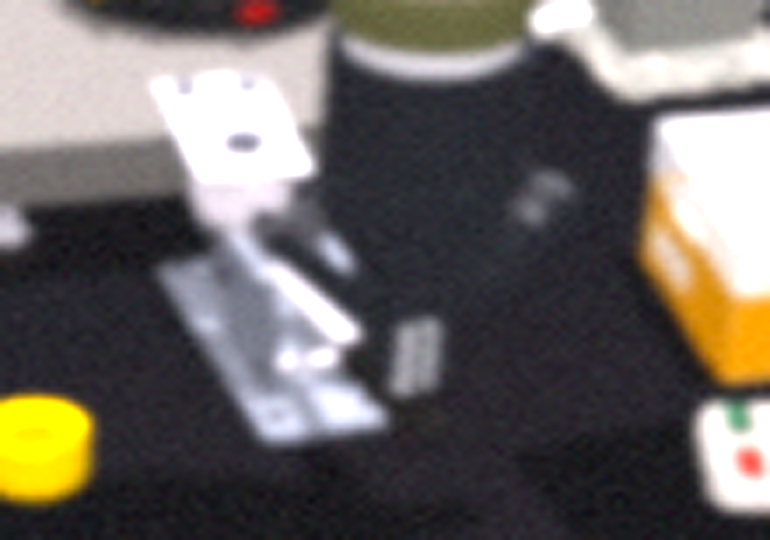

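Call:
{"api": "servo_tool", "payload": {"increments": [{"offset": [0.3,0,0.05],"yaw": 0},{"offset": [0.6,0,0.1],"yaw": 0},{"offset": [0.9,0,0.15],"yaw": 0},{"offset": [1.2,0,0.2],"yaw": 0},{"offset": [1.5,0,0.23],"yaw": 0},{"offset": [1.8,0,0.26],"yaw": 0},{"offset": [2.1,0,0.28],"yaw": 0},{"offset": [2.3,0,0.3],"yaw": 0}]}}

```text
clock: 22.4
tcp_pos: [0.6361, -0.1762, 0.063]
orientation: [0.503, 0.497, 0.502, -0.497]
wrist_force: [-2.6, -0.6, 10.7]
finger_gap: -0.0001
```

```bash
python3 -c "
from h import *
to((.6355,-.1765,.039),.66);grab('u')
p,d=load('u','side');c=cv2.resize(p[140:230,250:360],None,fx=7,fy=6,interpolation=cv2.INTER_CUBIC)
cv2.imwrite('pics/u1.png',np.clip(c[:,:,::-1]*1.5,0,255).astype(np.uint8))"
```

```text
t 22.4 tcp [ 0.6361 -0.1762  0.063 ] toolyang 0.65 tilt [ 0.001 -0.001 -1.   ] gap -0.0001 F [-2.6 -0.6 10.7] j [-0.39  0.56  0.01  1.02 -0.    1.17]
offset cm [ 2.4  -0.06  0.03] yaw -0.01
```

View pics/u1.png

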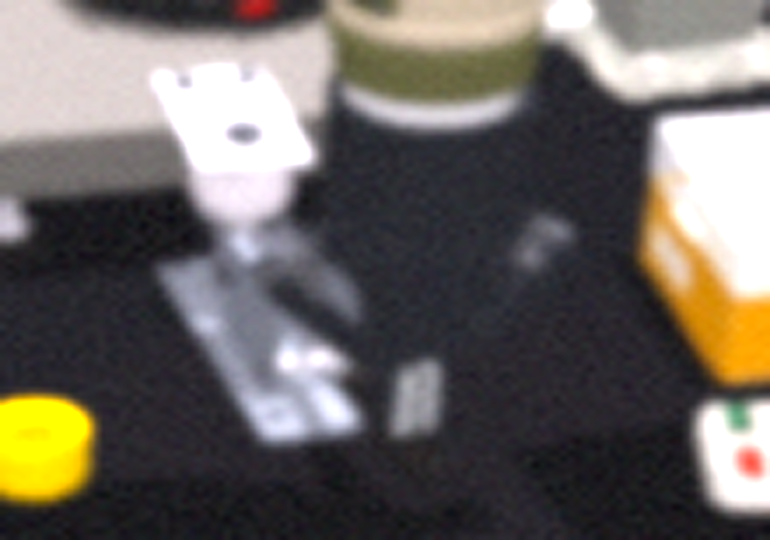

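Call:
{"api": "servo_tool", "payload": {"increments": [{"offset": [0.3,-0.02,0],"yaw": 0},{"offset": [0.6,-0.04,0],"yaw": 0},{"offset": [0.9,-0.05,0],"yaw": 0},{"offset": [1.2,-0.05,0],"yaw": 0},{"offset": [1.4,-0.05,0],"yaw": 0},{"offset": [1.6,-0.05,0],"yaw": 0},{"offset": [1.8,-0.05,0],"yaw": 0},{"offset": [2.0,-0.05,0],"yaw": 0}]}}

```text
clock: 23.3
tcp_pos: [0.6361, -0.1767, 0.0435]
orientation: [0.504, 0.497, 0.502, -0.497]
wrist_force: [-2.2, -2.1, 12.0]
finger_gap: 0.0001
```

```bash
python3 -c "
from h import *
to((.6355,-.1765,.039),.66);grab('v');to(None)
p,d=load('v','side');c=cv2.resize(p[140:230,250:360],None,fx=7,fy=6,interpolation=cv2.INTER_CUBIC)
cv2.imwrite('pics/v1.png',np.clip(c[:,:,::-1]*1.5,0,255).astype(np.uint8))"
```

```text
t 23.3 tcp [ 0.6361 -0.1767  0.0435] toolyang 0.64 tilt [ 0.002 -0.002 -1.   ] gap 0.0001 F [-2.2 -2.1 12. ] j [-0.39  0.58 -0.02  0.97 -0.    1.17]
offset cm [ 0.45 -0.06 -0.02] yaw -0.02
t 23.4 tcp [ 0.6361 -0.1767  0.0433] toolyang 0.64 tilt [ 0.002 -0.002 -1.   ] gap -0.0003 F [-2.1 -0.8 12.1] j [-0.39  0.58 -0.02  0.97 -0.    1.17]
```

View pics/v1.png

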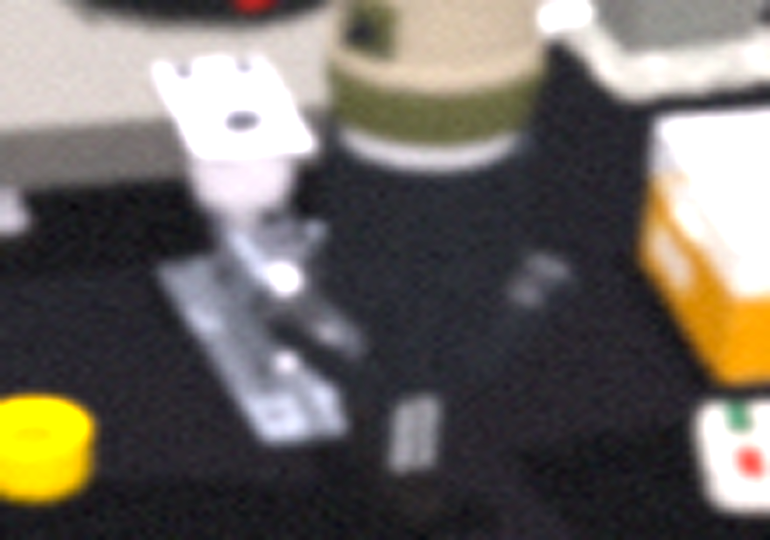

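Call:
{"api": "servo_tool", "payload": {"increments": [{"offset": [0.1,0,0],"yaw": 0},{"offset": [0.2,0,0],"yaw": 0},{"offset": [0.3,0,0],"yaw": 0},{"offset": [0.4,0,0],"yaw": 0},{"offset": [0.5,0,0],"yaw": 0},{"offset": [0.5,0,0],"yaw": 0},{"offset": [0.5,0,0],"yaw": 0},{"offset": [0.5,0,0],"yaw": 0}]}}

```text
clock: 24.2
tcp_pos: [0.6362, -0.1766, 0.0391]
orientation: [0.504, 0.497, 0.502, -0.497]
wrist_force: [-3.9, -0.6, 15.1]
finger_gap: -0.0002
```

Call:
{"api": "servo_tool", "payload": {"increments": [{"offset": [0.05,0,0],"yaw": 0},{"offset": [0.1,0,0],"yaw": 0},{"offset": [0.1,0,0],"yaw": 0},{"offset": [0.1,0,0],"yaw": 0},{"offset": [0.1,0,0],"yaw": 0},{"offset": [0.1,0,0],"yaw": 0},{"offset": [0.1,0,0],"yaw": 0},{"offset": [0.1,0,0],"yaw": 0}]}}

```text
clock: 25.0
tcp_pos: [0.6362, -0.1766, 0.0386]
orientation: [0.504, 0.497, 0.502, -0.497]
wrist_force: [-5.0, 0.5, 16.8]
finger_gap: 0.0001
```

Run:
```python
from h import *
to(None);grab('w');to(None)
p,d=load('w','side');c=cv2.resize(p[130:230,230:360],None,fx=6,fy=6,interpolation=cv2.INTER_CUBIC)
cv2.imwrite('pics/w1.png',np.clip(c[:,:,::-1]*1.5,0,255).astype(np.uint8))
p,d=load('w','top');c=cv2.resize(p[100:200,100:260],None,fx=5,fy=5,interpolation=cv2.INTER_CUBIC)
cv2.imwrite('pics/w2.png',c[:,:,::-1])
for t in('a','w'):
  for n,b in(('top',(200,147,27,16)),('side',(274,156,18,11))):
    p,d=load(t,n);C=cloud(n,d);x,y,w,h=b;m=np.zeros(d.shape,bool);m[y:y+h,x:x+w]=(p[y:y+h,x:x+w].mean(2)>195)&(d[y:y+h,x:x+w]>0)
    q=C[m];print(t,n,len(q),np.median(q,0).round(4))
```

```text
t 25.0 tcp [ 0.6362 -0.1766  0.0386] toolyang 0.65 tilt [ 0.003 -0.002 -1.   ] gap 0.0001 F [-5.   0.5 16.8] j [-0.39  0.58 -0.02  0.96 -0.    1.17]
t 25.1 tcp [ 0.6362 -0.1766  0.0386] toolyang 0.65 tilt [ 0.003 -0.002 -1.   ] gap -0.0001 F [-4.2 -0.3 18. ] j [-0.39  0.58 -0.02  0.96 -0.    1.17]
a top 390 [0.6337 0.0485 0.0929]
a side 156 [0.6348 0.053  0.0912]
w top 370 [0.6315 0.0475 0.1043]
w side 113 [0.6282 0.0319 0.1033]
```

View pics/w1.png

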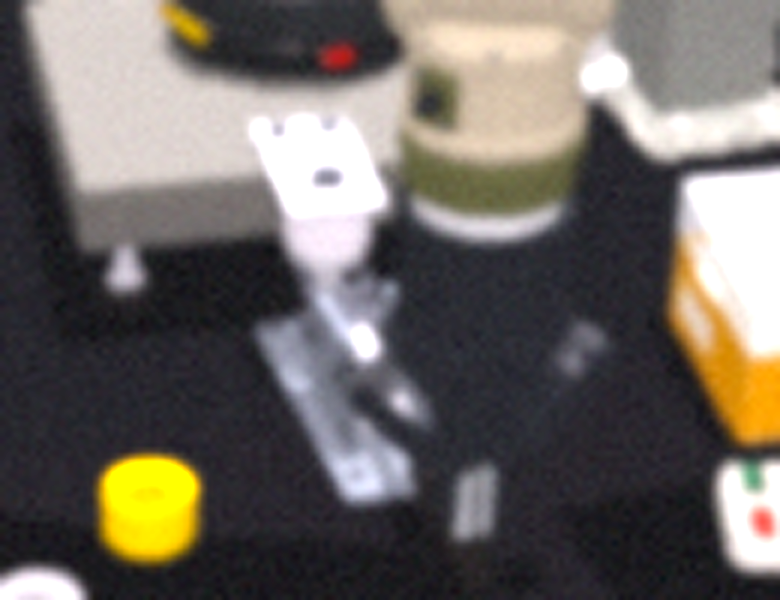

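View pics/w2.png

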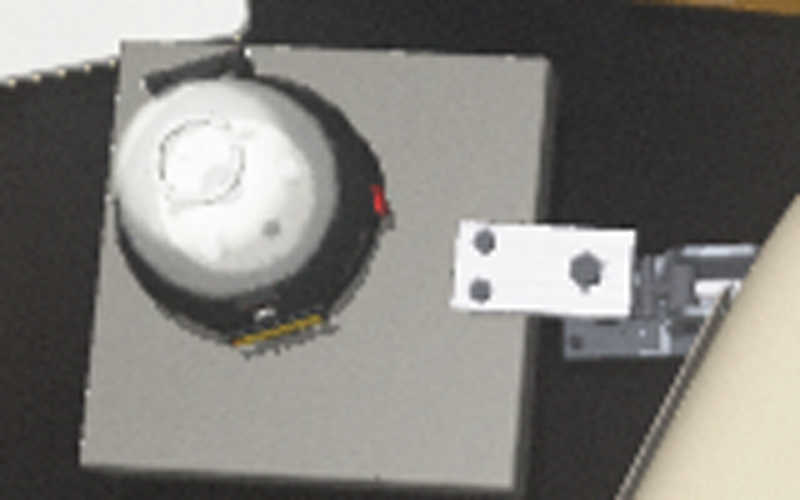

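```bash
python3 -c "
from h import *
print(env.hand_in());to(None)"
```

```text
the job is handed in; nothing more can be done
None
the job is handed in; nothing more can be done
```

I put the tall aluminium spacer on the jack's spigot and let it go. I then set the jack under the lug's bolt, pushed its handle down with the closed fingers, and handed the job in still holding it there. The hand-in gave no verdict.

**Last checks:**
- **Jack position before lifting:** the ram came out about 1 mm from the bolt in the camera views.
- **Handle:** the fingertips ended at 38.6 mm, where I expected about 39 mm for the handle at its lower stop. The upward force was steady at about 17 N, so I take it that the stop was reached. The handle angle itself was not measured.
- **Lift:** both cameras put the lug 11 to 12 mm higher than at the start, or about 98 mm for the lift point. That is what the jack's full stroke should give.
- **Spacer:** in the side view it looked seated on the ram and under the lug. I could not measure the load it carried.
- **Slab and other things:** in the pictures I viewed, the slab and the other things showed no sign of having moved. I did not re-measure them all.

**What disagreed:**
- The cameras and the arm's own readings differed by 1 to 2 mm near the jack, so I lined up the spacer by comparing it with the spigot in the picture.
- A sideways force of 4 to 5 N remained on the fingertips while holding the handle. No slipping was seen.

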